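# Close up the classroom rover

## Robot

A 6-joint arm with a two-finger parallel gripper is mounted at the origin on the work surface. World frame = base frame: x ahead of the robot, y to its left, z up, the work surface at z = 0. Lengths are in m, angles in rad, forces in N, time in s.
With the tool pointing down it reaches from about 0.35 to 0.95 m from the base axis. Payload 17.4 kg.
Tool frame: the origin (TCP) lies between the finger pads; the fingertips stand 25 mm ahead of it and the grasp point (between the pads) lies 6 mm ahead of it (arm.finger_overhang is the distance from the TCP to the fingertips, in m); y points along the fingers, x is the direction in which the jaws open and shut, and the axes are right-handed (so a half turn about y gives the same grasp; the last joint's range is limited). The gripper opens to 93 mm and grips with 3 to 60 N. Pads are 15 mm wide; open, the fingers measure 128 mm over their backs; the gripper's body (75 mm by 188 mm) begins 65 mm behind the grasp point.
Start: joints at [-1.147, 0.116, 1.442, -0, 1.584, -0.038], TCP at [0.301, -0.604, 0.244] pointing down, gripper open.
Joint ranges: [-2.83, 2.83], [-0.83, 2.19], [0.07, 2.5], [-1.14, 4.28], [0.01, 3], [-2.97, 2.97]. Speed limits (rad/s): [1.89, 1.89, 2.22, 3.14, 3.14, 3.14].

## Interface

Orientations are given as a unit quaternion [x, y, z, w].
In Python, from plant import readout, optics, arm gives the robot as it stands.
- The arm moves only by the tool play_rows, never from a script. Its argument "increments" is a list of rows, each a list of 6 numbers: the shift along the world's x, y, z normalised to -1 to 1, where 1 is 300 mm, then the turn, a rotation vector about the world's x, y, z normalised to -1 to 1, where 1 is pi/4 rad. In form: [[dx, dy, dz, ax, ay, az], ...]. A call has 1 to 8 rows; each row is the pose to reach, as a shift and turn from the pose commanded when the call began; what a row does not reach only later rows make up. A row lasts 1/12 s, in which the tool goes at most 41.7 mm and 7.16 degrees, less where a joint would pass 70% of its speed; a pose out of reach is approached as far as the arm can. A call with a number of a shift or a turn outside -1 to 1 is refused whole. A call with a gripper value outside its range is refused whole. "claw" is the closure, from 0 (fully open) to 1 (shut), set as the call begins (left out, the last holds). The fingers move at their own pace and stop on an object; the grip force is fixed at half the most. Time passes only in rows, so rows that repeat a pose let the fingers close. It gives the time, the measured TCP pose, the force and the opening at its end, in the units of the state.
- readout.sense(): the state, without advancing time (a new reading comes with each control period).
- optics.snapshot(name): name is "side" or "top" or "wrist"; returns the picture (384x512x3 uint8, blue, green, red); there is no depth.
- optics.camera_model(name): a dict with "fov_y" (degrees; the focal length in pixels is half the picture's height over the tangent of half this angle, whatever the lens; pixels are square), "cx", "cy" (the principal point, pixels), "R" (3x3) and "t" (3): a world point X has camera coordinates R X + t; the wrist camera has in their place "mount" (4x4, takes a point from camera to tool coordinates, whose origin is the TCP and whose axes are the tool frame's). Camera axes: x right, y down, z forward; pixel columns grow to the right and rows downward; lengths in m; the calibration is good to about 2 mm. A picture is of the moment at which its call begins: read the wrist's pose just before it. camera_model takes no time and is no camera call.
- arm.hand_in(): hands the job in, once; it reports no verdict.
The state is a dict: "t": time; "joints": joint angles; "joint_velocities": joint speeds; "joint_torque": joint torques, N m; "position": TCP position; "ee_rot": TCP orientation; "ft_force": force on the tool from outside, world axes, zero at the start; "moment": the same for the moment, N m; "width": finger opening in m.
Only numpy, scipy, OpenCV 4.12 (cv2) and the standard library are available. Lean on these libraries where they do the work, as an engineer would, in place of code of your own. Each camera call takes 0.05 s, during which the arm holds its last target.

## Task

Close up the rover after the battery change: take the mallet out of its open battery bay and hang it in the ring of the tool stand, handle down through the ring so that it hangs from its head. Gently press both hinged covers of the rover, the yellow one and the green one under the controller box, down until the catch clicks and holds them shut, without forcing them, and leave the other things on the table where they are.

Things in the scene. Friction and masses are not known exactly. Their poses are not given: they have to be found in the camera images.
- rover: White model rover, 190 mm long (x), 242 over the wheels (y), fixed to the table. Origin on the table under its centre; x points away from the arm at yaw 0, y to its left, z up. Deck at z 80. Two bays, x -62 to 58, floor at z 35: battery bay (y 10 to 90, yellow cover), controller bay (y -90 to -10, green cover). Fingers pushing it or its covers with over 40 N break it.
- rover_notch (a point): Middle of the floor of the 26 mm wide notch in the orange plate on the rover's left side (plate y 90 to 95, x -55 to -5; notch floor z 119, prongs either side to z 132). The mallet's handle leans in it.
- box_edge (a point): Middle of the lower near (-x) edge of the blue controller box (rover x -35 to 95, y -95 to -10, z 160 to 195, on a column at x 72 to 94). It overhangs the green cover, so a tool pointing straight down does not get at that lip: come tilted about 40 degrees, from the -x side, tool pointing to +x and down.
- battery_cover (a joint): Yellow cover's angle (rad): 0 shut, 1.2 to 1.4 at the start, stop 1.45. Plate 119 x 76 x 5 mm, hinge along rover y; its lip, on the -x side, swings up and to +x as it opens. A spring pushes it open (1 to 2 N at the lip). From 0.08 rad a catch resists with about 10 to 17 N at the lip; past 0.04 it snaps in and holds it shut on a hard stop at 0. Short of that it springs open again.
- controller_cover (a joint): The same for the green cover: 0 shut, 0.2 to 0.3 at the start, stop at 0.34; same plate, spring and catch.
- battery_cover_lip (a point): Point to press on the yellow cover: middle of the top of the black pad (16 x 50, 7 high) on its outer face, 108 mm from the hinge axis and 11 short of the lip's edge; 12 above the plate's underside. At rover x -53, y 50, z 92 when shut. z is the cover's outward normal.
- battery_cover_hinge (a point): Middle of the yellow cover's hinge axis, at the underside of the plate (rover x 55, y 50, z 80); its axes turn with the cover (x from lip to hinge, z outward normal).
- controller_cover_lip (a point): The same press point on the green cover; at rover x -53, y -50, z 92 when shut.
- controller_cover_hinge (a point): Middle of the green cover's hinge axis (rover x 55, y -50, z 80); as for the yellow one.
- mallet: Mallet, 0.11 to 0.22 kg: steel handle 18 mm thick, 130 long; red head, a block 70 (x) by 30 (y) by 36 (z 130 to 166). Origin at the handle's foot, z along the handle to the head, x along the head. It starts in the battery bay, foot against the bay's inner side, leaning 38 degrees from vertical to the rover's +y in the notch, head in the air beyond. Balance point about 97 from the foot.
- mallet_neck (a point): Underside of the mallet's head, on the handle's axis (z 130 of the mallet).
- tool_stand: Tool stand fixed to the table: base 130 x 90 x 12, post 16 thick at its x +55, and a blue ring with a vertical axis over the origin: 60 outside, 40 inside, 12 high, top at z 160. Nothing stands above the ring. It stands on the left or the right of the rover.
- ring_top (a point): Centre of the ring's mouth, at its upper face (160 mm above the table).
- parts_tray: White tray of small coloured parts, 110 x 130 x 35, fixed to the table, on the other side of the rover than the tool stand. Origin under its centre.
- gear: Green gear lying flat, 66 across, 12 high; loose, leave it alone.
- battery_pack: Blue and grey battery pack 70 x 45 x 22; loose, leave it alone.
- spare_wheel: Spare wheel lying flat, 70 across, 24 high; loose, leave it alone.
- beam: Orange perforated beam 150 x 16 x 10; loose, leave it alone.
- screwdriver: Green screwdriver 160 long, lying; loose, leave it alone.
There are look-alikes about, which are no part of the job. Leave any turquoise look-alike of the tool_stand alone.

How it is judged:
At the end, for the whole second after the job is handed in: Both covers stay shut on their catches (under 0.03 rad); the mallet hangs at rest upright (within 0.15 rad) in the ring, handle down, the underside of its head on the ring (within 6 mm of the ring's top, within 16 mm of its centre sideways) (value of joint each of battery_cover, controller_cover below 0.03 rad and horizontal distance between mallet_neck and ring_top below 0.016 m and z of mallet_neck in the frame of ring_top between -0.006 and 0.006 m and angle between mallet's own z axis and vertical below 0.15 rad and linear speed of mallet below 0.03 m/s); the robot touches nothing.
It fails at once if the fingers push the rover or a cover with more than 40 N (contact force between rover and the fingers above 40 N).
It fails at once if a loose bystander is moved more than 30 mm (distance of any of gear, battery_pack, spare_wheel, beam, screwdriver from where it was at the start of the episode above 0.03 m).
It also fails if it takes over 67 s, if anything falls off the work surface, if the arm or the gripper's body presses on something with over 40 N, if the wrist force passes 120 N, or if a joint passes its speed limit or range.

## Working session

There is one attempt and no reset: what is moved stays moved. The work goes in short steps, Python scripts to look and compute and a tool call to move; the robot and the scene stay as the last step left them, time stands still between calls to the robot, and variables do not carry over. Pictures are saved under pics/ and viewed, and the job is handed in when it is done.

Besides the shell and the picture viewer there is one more tool, called after "Request:" as a command line: name --pt "numbers of a row" for each row, then --argument value for the rest. play_rows: Moves the arm, as the interface text tells. Scaled input: -1 to 1 covers 300 mm each way for a shift and pi/4 rad each way for a turn. Its arguments: {"type":"object","properties":{"increments":{"type":"array"},"claw":{"type":"number"}},"required":["increments"]}

```bash
ls; mkdir -p pics; python3 - <<'E'
from plant import readout, optics, arm
import cv2
s=readout.sense();print(s)
for n in ("side","top","wrist"):
    im=optics.snapshot(n);cv2.imwrite(f"pics/{n}0.png",im)
    print(n,optics.camera_model(n))
print(arm.finger_overhang, readout.sense()['t'])
E
```

```text
pics
{'t': 0.0, 'joints': array([-1.14681958e+00,  1.16502586e-01,  1.44225946e+00,  7.23685576e-06,
        1.58399904e+00, -3.78047156e-02]), 'joint_velocities': array([-2.11490588e-03,  2.11173598e-03,  1.32145096e-04, -3.30986736e-04,
       -2.30214428e-03,  1.42774601e-05]), 'joint_torque': array([-2.83534082e-04, -7.21255660e+01, -6.22608805e+01,  7.79551081e-02,
        2.35493045e-02, -4.96090797e-05]), 'position': array([ 0.30066204, -0.60414806,  0.24289757]), 'ee_rot': array([-0.60092099,  0.37265033, -0.37196772,  0.60138649]), 'ft_force': array([ 0.18573582, -0.76784588,  0.01620042]), 'moment': array([ 0.01167204, -0.02285394,  0.00636775]), 'width': 0.09290820158498449}
side {'fov_y': 55.68666296049428, 'cx': 256.28151041764994, 'cy': 190.7166859222619, 'R': array([[-0.84266683, -0.53813592,  0.01795385],
       [-0.32923476,  0.48859085, -0.80801204],
       [ 0.42604822, -0.68679598, -0.58889235]]), 't': array([0.4375418 , 0.22636511, 0.9953617 ])}
top {'fov_y': 53.381179435913864, 'cx': 258.09691137388677, 'cy': 189.17853019493074, 'R': array([[-0.01300367, -0.99974807, -0.0182946 ],
       [-0.99644125,  0.01448017, -0.08303713],
       [ 0.08328112,  0.01714971, -0.99637851]]), 't': array([0.07053565, 0.52404987, 1.15164357])}
wrist {'fov_y': 68.02767120698729, 'cx': 259.8917252082005, 'cy': 195.64444057498477, 'mount': array([[ 9.99998326e-01,  8.60228381e-04,  1.61489101e-03,
         9.03541442e-04],
       [-1.33173388e-03, -2.63051454e-01,  9.64780886e-01,
        -1.41698276e-01],
       [ 1.25473133e-03, -9.64781422e-01, -2.63049868e-01,
         7.34218423e-02],
       [ 0.00000000e+00,  0.00000000e+00,  0.00000000e+00,
         1.00000000e+00]])}
0.025 0.15
```

View pics/top0.png

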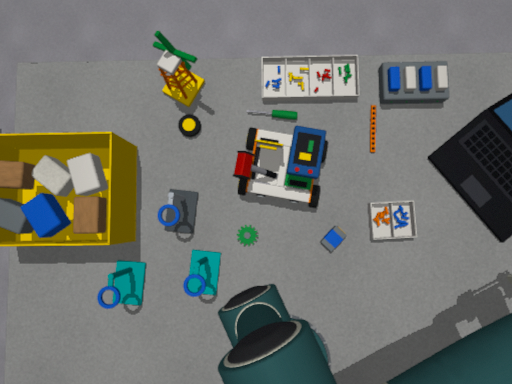

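View pics/side0.png

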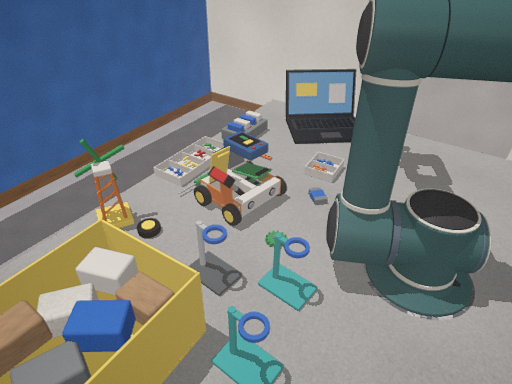

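View pics/wrist0.png

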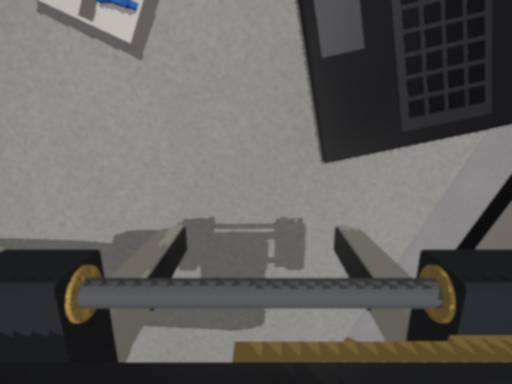

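```bash
python3 - <<'E'
import cv2
t=cv2.imread('pics/top0.png');s=cv2.imread('pics/side0.png')
cv2.imwrite('pics/top0z.png',cv2.resize(t[110:240,150:340],None,fx=4.2,fy=4.2,interpolation=cv2.INTER_CUBIC))
cv2.imwrite('pics/side0z.png',cv2.resize(s[125:295,180:340],None,fx=3.5,fy=3.5,interpolation=cv2.INTER_CUBIC))
E
```

```text
(no output)
```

View pics/top0z.png

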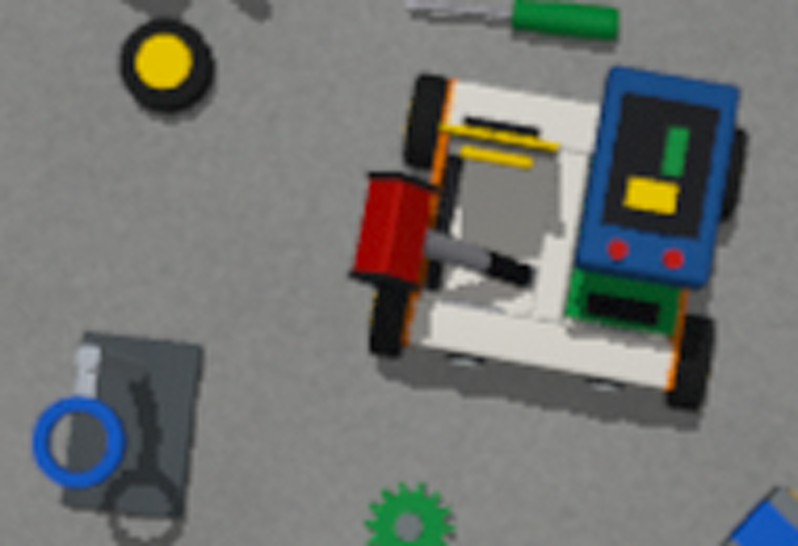

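View pics/side0z.png

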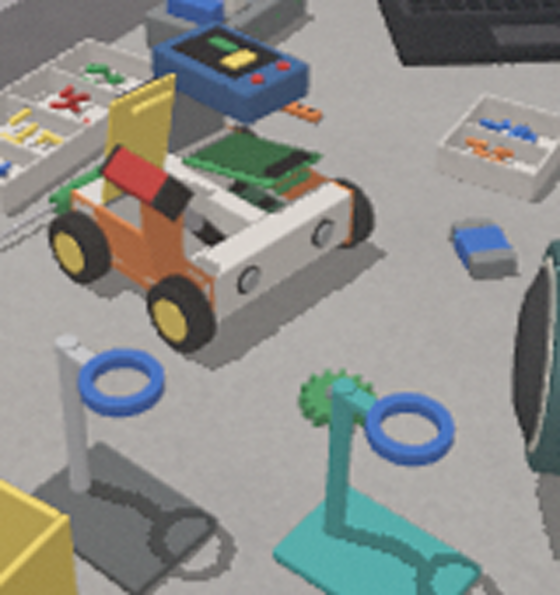

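```bash
cat > h.py <<'E'
import numpy as np, cv2
from scipy.spatial.transform import Rotation as Ro
from scipy.optimize import least_squares
from plant import readout, optics, arm
def cam(n,s=None):
    m=optics.camera_model(n); f=192/np.tan(np.radians(m['fov_y']/2))
    K=np.array([[f,0,m['cx']],[0,f,m['cy']],[0,0,1]])
    if 'mount' in m:
        T=np.eye(4);T[:3,:3]=Ro.from_quat(s['ee_rot']).as_matrix();T[:3,3]=s['position']
        W=np.linalg.inv(T@m['mount']);R,t=W[:3,:3],W[:3,3]
    else: R,t=np.array(m['R']),np.array(m['t'])
    return K,R,t
def proj(c,X):
    K,R,t=c; p=(np.atleast_2d(X)@R.T+t)@K.T; return p[:,:2]/p[:,2:]
def ray(c,px):
    K,R,t=c; d=R.T@np.linalg.inv(K)@np.array([px[0],px[1],1.]); return -R.T@t,d/np.linalg.norm(d)
def onz(c,px,z):
    o,d=ray(c,px); return o+d*(z-o[2])/d[2]
def tri(obs):
    A=np.zeros((3,3));b=np.zeros(3)
    for c,px in obs:
        o,d=ray(c,px);P=np.eye(3)-np.outer(d,d);A+=P;b+=P@o
    X=np.linalg.solve(A,b);return X,[np.linalg.norm(np.cross(ray(c,p)[1],X-ray(c,p)[0])) for c,p in obs]
def fit_rover(obs,x0):
    """obs list (cam,px,rover xyz m) -> x,y,yaw"""
    def f(q):
        R=Ro.from_euler('z',q[2]).as_matrix();r=[]
        for c,px,P in obs: r+=list(proj(c,R@np.array(P)+[q[0],q[1],0])[0]-px)
        return r
    return least_squares(f,x0,loss='soft_l1')
def snap(n,name):
    s=readout.sense();im=optics.snapshot(n);cv2.imwrite('pics/'+name+'.png',im);np.save('pics/'+name+'.npy',dict(s,n=n),allow_pickle=True);return im
def load(name):
    s=np.load('pics/'+name+'.npy',allow_pickle=True).item();return cv2.imread('pics/'+name+'.png'),cam(s['n'],s)
E
python3 - <<'E'
from h import *
t=cam('top');s=cam('side')
z=lambda x,y:(x/4.2+150-.4,y/4.2+110-.4)
obs=[(t,z(612,68),(.095,-.01,.195)),(t,z(740,88),(.095,-.095,.195)),(t,z(403,342),(-.095,.09,.08)),(t,z(668,385),(-.095,-.09,.08)),(t,z(452,80),(.095,.09,.08))]
q=fit_rover(obs,[.6,0,-.1]);print(q.x,q.fun.round(1))
# ring ellipses
for n,im,(u,v) in(('top',cv2.imread('pics/top0.png'),(169,215)),('side',cv2.imread('pics/side0.png'),(214,234))):
    h=cv2.cvtColor(im,cv2.COLOR_BGR2HSV);m=cv2.inRange(h,(105,120,80),(125,255,255))
    k,l,st,ce=cv2.connectedComponentsWithStats(m)
    i=min(range(1,k),key=lambda i:np.hypot(*(ce[i]-[u,v])));print(n,ce[i],st[i])
    cs,_=cv2.findContours((l==i).astype('u1'),cv2.RETR_EXTERNAL,cv2.CHAIN_APPROX_NONE);e=cv2.fitEllipse(cs[0]);print(e)
    if n=='top':a=e[0];
    else:b=e[0]
print(onz(t,a,.154),tri([(t,a),(s,b)]))
print(Ro.from_quat(readout.sense()['ee_rot']).as_matrix().round(3))
for p in [(247,235),(333,238),(190,125)]: print(onz(t,p,.012))
E
```

```text
[ 0.58964614 -0.01006097 -0.19288754] [-1.  -1.1  0.3 -0.4  0.9  0.5 -1.4  1.3  0.9 -0. ]
top [168.57805907 214.94514768] [158 204  22  22 237]
((168.34353637695312, 214.78160095214844), (21.03200912475586, 21.65546417236328), 68.16310119628906)
side [214.20318725 233.94422311] [203 225  24  19 251]
((214.19126892089844, 233.95037841796875), (18.259296417236328, 23.321895599365234), 84.10261535644531)
[0.44752309 0.30656242 0.154     ] (array([0.44777198, 0.30697722, 0.15297784]), [np.float64(0.0002734072924052611), np.float64(0.0002734072924052007)])
[[ 0.446 -0.     0.895]
 [-0.895  0.001  0.446]
 [-0.001 -1.     0.   ]]
[0.3850704  0.09943072 0.012     ]
[ 0.37270757 -0.1636356   0.012     ]
[0.73221739 0.27579615 0.012     ]
```

Request:
play_rows --pt "0.1 0.9 0.4 0 0 -0.83" --pt "0.1 0.9 0.4 0 0 -0.83" --pt "0.1 0.9 0.4 0 0 -0.83" --pt "0.1 0.9 0.4 0 0 -0.83" --pt "0.1 0.9 0.4 0 0 -0.83" --pt "0.1 0.9 0.4 0 0 -0.83" --pt "0.1 0.9 0.4 0 0 -0.83" --pt "0.1 0.9 0.4 0 0 -0.83"

```text
t: 0.82
position: [0.3311, -0.3304, 0.3677]
ee_rot: [0.45, -0.543, 0.546, -0.451]
ft_force: [-1.5, 0.6, 0.8]
width: 0.0932
```

Request:
play_rows --pt "0.6 0.75 0.0 0 0 0" --pt "0.6 0.75 0.0 0 0 0" --pt "0.6 0.75 0.0 0 0 0" --pt "0.6 0.75 0.0 0 0 0" --pt "0.6 0.75 0.0 0 0 0" --pt "0.6 0.75 0.0 0 0 0" --pt "0.6 0.75 0.0 0 0 0" --pt "0.6 0.75 0.0 0 0 0"

```text
t: 1.48
position: [0.5135, -0.1051, 0.3623]
ee_rot: [-0.451, 0.545, -0.543, 0.452]
ft_force: [0.8, -0.6, -0.5]
width: 0.0931
```

Request:
play_rows --pt "0.3 0.4 0 0 0 0" --pt "0.3 0.4 0 0 0 0" --pt "0.3 0.4 0 0 0 0" --pt "0.3 0.4 0 0 0 0" --pt "0.3 0.4 0 0 0 0" --pt "0.3 0.4 0 0 0 0"

```text
t: 1.98
position: [0.6013, 0.0112, 0.3625]
ee_rot: [-0.451, 0.545, -0.544, 0.45]
ft_force: [0.2, -0.2, 0.1]
width: 0.0932
```

```bash
python3 - <<'E'
from h import *
print(readout.sense()['position'],readout.sense()['joint_velocities'].round(3))
im=snap('wrist','w1')
cv2.imwrite('pics/w1z.png',cv2.resize(im,(800,600)))
E
```

```text
[0.60127651 0.01123445 0.3624822 ] [-0.032 -0.034  0.013 -0.004  0.005 -0.01 ]
```

View pics/w1z.png

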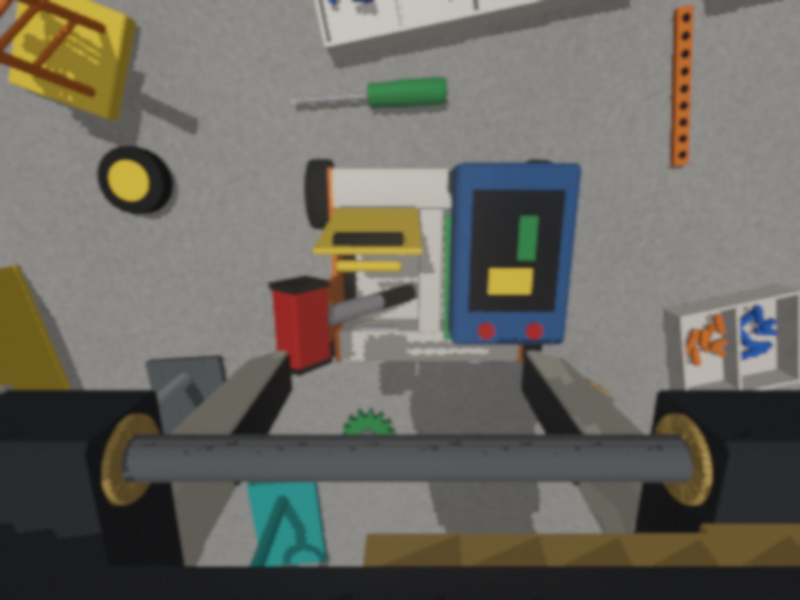

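```bash
python3 - <<'E'
import cv2
im=cv2.imread('pics/w1.png')
c=im[95:245,170:380];cv2.imwrite('pics/w1zz.png',cv2.resize(c,None,fx=3.8,fy=3.8,interpolation=cv2.INTER_CUBIC))
E
```

```text
(no output)
```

View pics/w1zz.png

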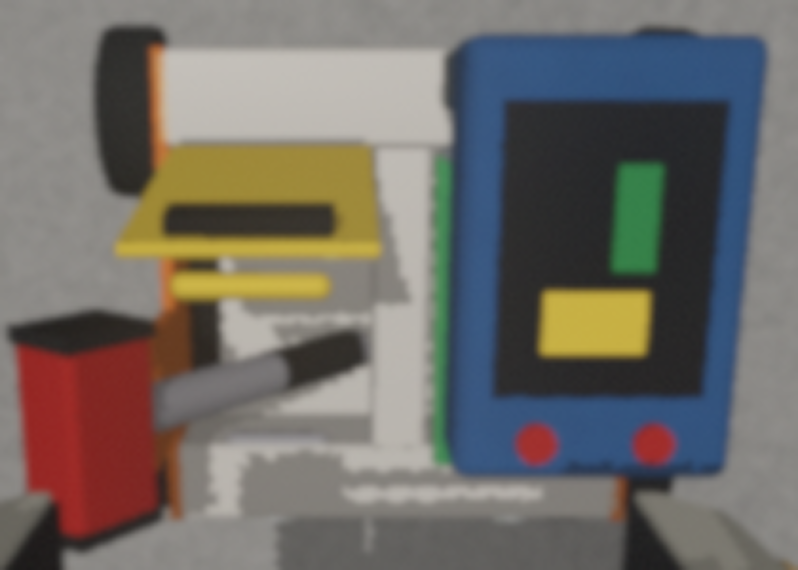

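```bash
cat >> h.py <<'E'
def rover(q,P): return Ro.from_euler('z',q[2]).apply(np.atleast_2d(P))+[q[0],q[1],0]
def inv_rover(q,X): return Ro.from_euler('z',-q[2]).apply(np.atleast_2d(X)-[q[0],q[1],0])
E
python3 - <<'E'
from h import *
im,w=load('w1');t=cam('top')
z=lambda x,y:(x/3.8+170-.37,y/3.8+95-.37)
z2=lambda x,y:(x/4.2+150-.4,y/4.2+110-.4)
obs=[(w,z(766,38),(.095,-.095,.195)),(w,z(724,473),(-.035,-.095,.195)),(w,z(161,47),(.095,.09,.08)),(w,z(176,518),(-.095,.09,.08)),(w,z(615,520),(-.095,-.09,.08)),(w,z(375,145),(.058,.01,.08)),
(t,z2(612,68),(.095,-.01,.195)),(t,z2(740,88),(.095,-.095,.195)),(t,z2(403,342),(-.095,.09,.08)),(t,z2(668,385),(-.095,-.09,.08)),(t,z2(452,80),(.095,.09,.08))]
q=fit_rover(obs,[.6,0,-.1]);print(q.x.tolist(),q.fun.round(1))
q=q.x
def pz(X):
    p=proj(w,X);return ((p-[170-.37,95-.37])*3.8).round()
print('box',pz(rover(q,[[x,y,.195] for x in(-.035,.095) for y in(-.095,-.01)])).tolist())
H=np.array([.055,.05,.08])
for th in (1.2,1.3,1.4):
    u=np.array([-np.cos(th),0,np.sin(th)]);n=np.array([np.sin(th),0,np.cos(th)])
    print(th,'lip edge corners bottom',pz(rover(q,[H+.119*u+[0,.038,0],H+.119*u-[0,.038,0]])).tolist(), 'P',pz(rover(q,H+.108*u+.012*n)).tolist())
# mallet model
a=np.radians(38);d=np.array([0,np.sin(a),np.cos(a)])
# axis passes 9mm perpendicular above the notch floor mid
for nx in (-.03,):
    A=np.array([nx,.0925,.119])+ .009*np.array([0,-np.cos(a),np.sin(a)])
    foot_y=.0  
    s=(A[2]-.035-.009*np.sin(a))/d[2]; F=A-s*d;print('foot',F,'s',s)
    N=F+.13*d;print('neck',N,rover(q,N),pz(rover(q,[F,N])).tolist())
    e=np.array([0,np.cos(a),-np.sin(a)])
    print(pz(rover(q,[F+.166*d+i*.035*np.array([1,0,0])+j*.015*e for i in(-1,1) for j in(-1,1)])).tolist(),pz(rover(q,[F+.13*d+i*.035*np.array([1,0,0])+j*.015*e for i in(-1,1) for j in(-1,1)])).tolist())
E
```

```text
[0.5910377980564466, -0.009443905102511276, -0.18982478889858384] [ 1.4 -1.3  0.3  2.4 -0.3 -0.1  0.8  0.3 -2.3 -0.  -0.6  0.8 -1.3 -1.7
 -0.1 -1.   0.8  0.2 -1.5  0.7  0.5 -0.4]
box [[725.0, 482.0], [446.0, 481.0], [771.0, 33.0], [459.0, 32.0]]
1.2 lip edge corners bottom [[118.0, 327.0], [375.0, 327.0]] P [[247.0, 273.0]]
1.3 lip edge corners bottom [[113.0, 292.0], [375.0, 292.0]] P [[246.0, 238.0]]
1.4 lip edge corners bottom [[109.0, 253.0], [376.0, 254.0]] P [[244.0, 202.0]]
foot [-0.03        0.01977991  0.04054095] s 0.10659753006609661
neck [-0.03        0.0998159   0.14298235] [[0.58041063 0.09423964 0.14298235]] [[346.0, 347.0], [118.0, 415.0]]
[[68.0, 552.0], [12.0, 530.0], [54.0, 341.0], [-5.0, 328.0]] [[151.0, 519.0], [95.0, 499.0], [142.0, 322.0], [84.0, 311.0]]
```

```bash
cat >> h.py <<'E'
Q=[0.5910,-0.0094,-0.1898]
def rel(P,Rt=None):
    """numbers of a move from measured pose to world P, rotation matrix Rt"""
    s=readout.sense();R0=Ro.from_quat(s['ee_rot'])
    d=(np.array(P)-s['position'])/.3
    w=(Ro.from_matrix(Rt)*R0.inv()).as_rotvec()/(np.pi/4) if Rt is not None else np.zeros(3)
    return np.r_[d,w].round(4).tolist()
def Rtool(a,x,frame=Q):
    """approach a, jaw x in rover frame -> world matrix"""
    a=np.array(a,float);x=np.array(x,float);M=np.c_[x,a,np.cross(x,a)]
    return Ro.from_euler('z',frame[2]).as_matrix()@M
E
python3 - <<'E'
from h import *
a=np.radians(38);d=np.array([0,np.sin(a),np.cos(a)]);F=np.array([-.03,.017,.0405])
R=Rtool(-d,[0,-np.cos(a),np.sin(a)])
for k in(.24,.159):
    P=rover(Q,F+k*d)[0];print(P,rel(P,R))
print('axis up world',Ro.from_euler('z',Q[2]).apply(d)/.3)
E
```

```text
[0.59262254 0.15805989 0.22962258] [-0.0273, 0.492, -0.4445, -0.829, 0.1578, 0.0]
[0.58321421 0.10908685 0.16579371] [-0.0587, 0.3288, -0.6572, -0.829, 0.1578, 0.0]
axis up world [0.38717409 2.0153514  2.62670251]
```

Request:
play_rows --pt "-0.03 0.6 -0.1 -0.829 0.158 0" --pt "-0.03 0.6 -0.1 -0.829 0.158 0" --pt "-0.03 0.6 -0.1 -0.829 0.158 0" --pt "-0.03 0.6 -0.1 -0.829 0.158 0" --pt "-0.027 0.492 -0.444 -0.829 0.158 0" --pt "-0.027 0.492 -0.444 -0.829 0.158 0" --pt "-0.027 0.492 -0.444 -0.829 0.158 0" --pt "-0.027 0.492 -0.444 -0.829 0.158 0"

```text
t: 2.7
position: [0.5911, 0.157, 0.2241]
ee_rot: [0.606, -0.369, 0.66, -0.246]
ft_force: [-0.1, 0.5, -0.5]
width: 0.0933
```

```bash
python3 - <<'E'
from h import *
im=snap('wrist','w2');
c=snap('side','s2')
c=c[110:260,150:350]
cv2.imwrite('pics/w2z.png',np.hstack([cv2.resize(im,(400,300)),cv2.resize(c,(400,300))]))
a=np.radians(38);d=np.array([0,np.sin(a),np.cos(a)]);F=np.array([-.03,.017,.0405])
R=Rtool(-d,[0,-np.cos(a),np.sin(a)])
for k in(.24,.159):
    P=rover(Q,F+k*d)[0];print(P,rel(P,R))
m,w=load('w2');e=np.array([0,np.cos(a),-np.sin(a)])
print(proj(w,rover(Q,[F+k*d+i*.035*np.array([1,0,0])+j*.015*e for k in(.166,.13) for i in(-1,1) for j in(-1,1)])).round().tolist())
E
```

```text
[0.59262254 0.15805989 0.22962258] [-0.0004, 0.0031, -0.0064, -0.0005, 0.0014, 0.0017]
[0.58321421 0.10908685 0.16579371] [-0.0318, -0.1602, -0.2192, -0.0005, 0.0014, 0.0017]
[[279.0, 255.0], [243.0, 255.0], [282.0, 170.0], [241.0, 170.0], [277.0, 237.0], [245.0, 237.0], [278.0, 163.0], [244.0, 163.0]]
```

View pics/w2z.png

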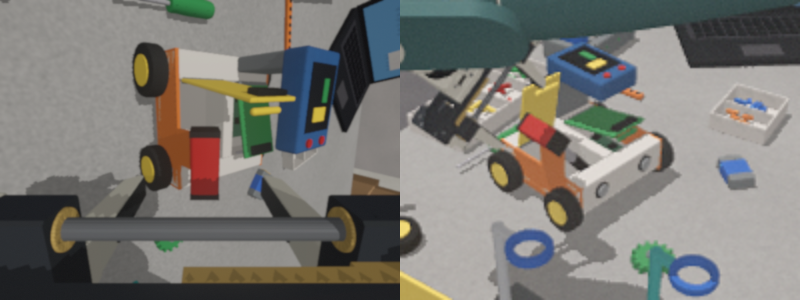

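View pics/w2.png

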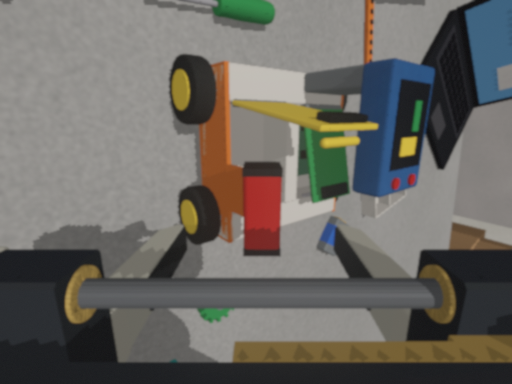

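Request:
play_rows --pt "-0.011 -0.053 -0.073 0 0 0" --pt "-0.021 -0.107 -0.146 0 0 0" --pt "-0.032 -0.16 -0.219 0 0 0" --pt "-0.032 -0.16 -0.219 0 0 0" --pt "-0.032 -0.16 -0.219 0 0 0"

```text
t: 3.22
position: [0.5836, 0.1092, 0.1675]
ee_rot: [0.602, -0.369, 0.663, -0.249]
ft_force: [-0.8, 0.8, 0.9]
width: 0.0929
```

Request:
play_rows --pt "0 0 0 0 0 0" --pt "0 0 0 0 0 0" --pt "0 0 0 0 0 0" --pt "0 0 0 0 0 0" --pt "0 0 0 0 0 0" --pt "0 0 0 0 0 0" --pt "0 0 0 0 0 0" --pt "0 0 0 0 0 0" --claw 1

```text
t: 3.88
position: [0.583, 0.1104, 0.1647]
ee_rot: [0.603, -0.369, 0.662, -0.249]
ft_force: [0.1, 0.5, 0.4]
width: 0.0442
```

Request:
play_rows --pt "0 0 0 0 0 0" --pt "0 0 0 0 0 0" --pt "0 0 0 0 0 0" --pt "0 0 0 0 0 0" --pt "0 0 0 0 0 0" --pt "0 0 0 0 0 0"

```text
t: 4.38
position: [0.583, 0.1101, 0.1649]
ee_rot: [0.603, -0.369, 0.662, -0.248]
ft_force: [-1.2, -4.1, 3.5]
width: 0.0299
```

Request:
play_rows --pt "0.008 0.04 0.053 0 0 0" --pt "0.019 0.101 0.131 0 0 0" --pt "0.031 0.161 0.21 0 0 0" --pt "0.043 0.222 0.289 0 0 0" --pt "0.058 0.302 0.394 0 0 0" --pt "0.058 0.302 0.394 0 0 0" --pt "0.058 0.302 0.394 0 0 0"

```text
t: 4.97
position: [0.6009, 0.2023, 0.2838]
ee_rot: [0.602, -0.369, 0.662, -0.25]
ft_force: [0.2, 0.2, -1.4]
width: 0.0297
```

```bash
python3 - <<'E'
from h import *
s=readout.sense();print(s['position'],s['width'],s['ft_force'])
c=snap('side','s3')[60:260,130:350]
cv2.imwrite('pics/s3z.png',cv2.resize(c,None,fx=3,fy=3))
# over ring: tool down, keep yaw with tool z = rover x
R=Rtool([0,0,-1],[0,-1,0])
# mallet neck is TCP - 29mm along tool (TCP at mallet z .159)
print(rel([.4477,.3068,.36],R), rel([.4477,.3068,.189],R))
E
```

```text
[0.60087993 0.20225777 0.2838478 ] 0.029658279681612883 [ 0.170316    0.22089214 -1.44934578]
[-0.5093, 0.3515, 0.259, 0.8283, -0.1577, -0.001] [-0.5093, 0.3515, -0.311, 0.8283, -0.1577, -0.001]
```

View pics/s3z.png

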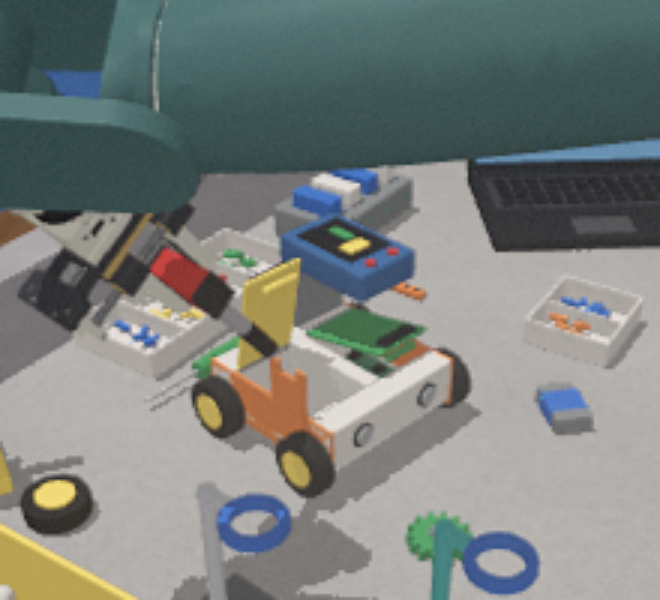

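Request:
play_rows --pt "0 0.1 0.1 0 0 0" --pt "-0.1 0.2 0.3 0.828 -0.158 0" --pt "-0.51 0.352 0.3 0.828 -0.158 0" --pt "-0.51 0.352 0.3 0.828 -0.158 0" --pt "-0.51 0.352 0.3 0.828 -0.158 0" --pt "-0.51 0.352 0.3 0.828 -0.158 0" --pt "-0.51 0.352 0.3 0.828 -0.158 0" --pt "-0.51 0.352 0.3 0.828 -0.158 0"

```text
t: 5.68
position: [0.4462, 0.3054, 0.3733]
ee_rot: [-0.449, 0.546, -0.545, 0.451]
ft_force: [0.3, -0.3, -1.6]
width: 0.0295
```

Request:
play_rows --pt "0 0 0 0 0 0" --pt "0 0 0 0 0 0" --pt "0 0 0 0 0 0"

```text
t: 5.93
position: [0.4481, 0.3065, 0.3714]
ee_rot: [0.452, -0.545, 0.546, -0.449]
ft_force: [-0.6, 0.3, -1.3]
width: 0.0294
```

```bash
python3 - <<'E'
from h import *
s=readout.sense();print(s['position'],s['width'],s['ft_force'])
R=Rtool([0,0,-1],[0,-1,0])
print(rel([.4477,.3068,.36],R), rel([.4477,.3068,.189],R))
c=snap('side','s4');t=snap('top','t4')
cv2.imwrite('pics/s4z.png',np.hstack([cv2.resize(c[60:360,130:350],(400,545)),cv2.resize(t[130:280,110:220],(400,545))]))
# predicted foot and ring
S=cam('side')
print(proj(S,[s['position']-[0,0,.159],s['position']-[0,0,.029],[.4477,.3068,.16]]).round(1).tolist())
E
```

```text
[0.44811429 0.30648618 0.37138074] 0.02941800838898406 [-0.6211475   0.34553563 -1.29374263]
[-0.0014, 0.001, -0.0379, 0.0043, -0.003, 0.0009] [-0.0014, 0.001, -0.6079, 0.0043, -0.003, 0.0009]
[[213.0, 215.1], [209.9, 168.1], [214.2, 231.8]]
```

View pics/s4z.png

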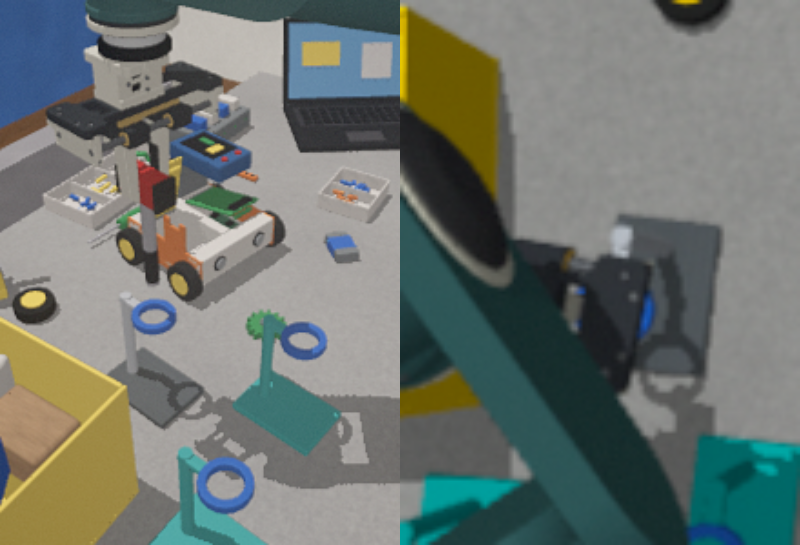

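View pics/s4.png

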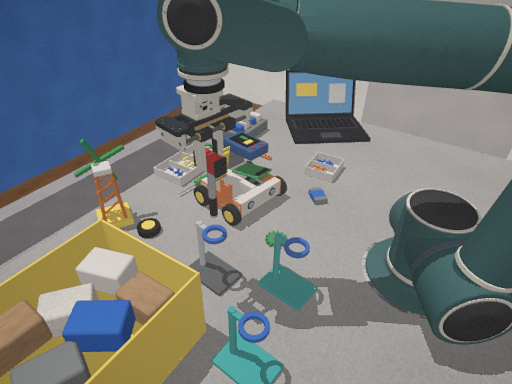

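Request:
play_rows --pt "0 0 -0.1 0 0 0" --pt "0 0 -0.2 0 0 0" --pt "0 0 -0.3 0 0 0" --pt "0 0 -0.4 0 0 0" --pt "0 0 -0.5 0 0 0" --pt "0 0 -0.56 0 0 0" --pt "0 0 -0.56 0 0 0" --pt "0 0 -0.56 0 0 0"

```text
t: 6.7
position: [0.4474, 0.3065, 0.2044]
ee_rot: [0.451, -0.545, 0.545, -0.449]
ft_force: [0.3, -0.4, -0.4]
width: 0.0299
```

```bash
python3 - <<'E'
from h import *
s=readout.sense();print(s['position'],s['width'],s['ft_force'],Ro.from_quat(s['ee_rot']).as_matrix()[:,1])
c=snap('side','s5')
cv2.imwrite('pics/s5z.png',cv2.resize(c[170:300,150:300],None,fx=4.5,fy=4.5,interpolation=cv2.INTER_CUBIC))
E
```

```text
[0.44744609 0.30646199 0.20444923] 0.02987503091479384 [ 0.26695663 -0.42627793 -0.3988075 ] [-0.00171763 -0.00213477 -0.99999625]
```

View pics/s5z.png

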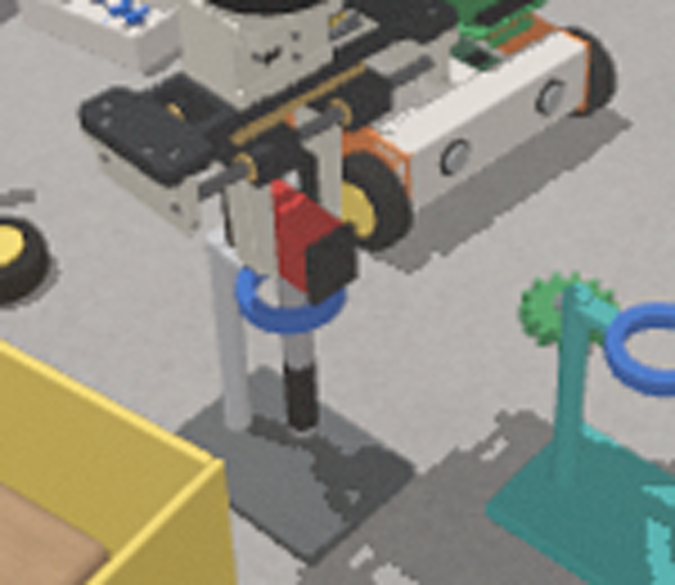

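Handle is through the ring. Lower the last ~14 mm.

Request:
play_rows --pt "0 0 -0.02 0 0 0" --pt "0 0 -0.03 0 0 0" --pt "0 0 -0.035 0 0 0" --pt "0 0 -0.035 0 0 0"

```text
t: 7.08
position: [0.4475, 0.3065, 0.1945]
ee_rot: [0.45, -0.545, 0.545, -0.45]
ft_force: [-0.2, -0.3, -0.7]
width: 0.0299
```

Request:
play_rows --pt "0 0 -0.005 0 0 0" --pt "0 0 -0.01 0 0 0" --pt "0 0 -0.01 0 0 0"

```text
t: 7.33
position: [0.4474, 0.3065, 0.1913]
ee_rot: [0.45, -0.545, 0.545, -0.45]
ft_force: [0.4, -0.4, -2.0]
width: 0.0297
```

Request:
play_rows --pt "0 0 -0.005 0 0 0" --pt "0 0 -0.005 0 0 0"

```text
t: 7.5
position: [0.4475, 0.3065, 0.19]
ee_rot: [0.45, -0.545, 0.545, -0.45]
ft_force: [0.0, 1.3, -1.0]
width: 0.03
```

Request:
play_rows --pt "0 0 -0.004 0 0 0" --pt "0 0 -0.004 0 0 0"

```text
t: 7.67
position: [0.4475, 0.3065, 0.1899]
ee_rot: [0.45, -0.545, 0.545, -0.45]
ft_force: [-4.3, -2.4, 10.4]
width: 0.0303
```

Request:
play_rows --pt "0 0 -0.003 0 0 0" --pt "0 0 -0.003 0 0 0"

```text
t: 7.83
position: [0.4476, 0.3065, 0.1899]
ee_rot: [0.45, -0.545, 0.546, -0.451]
ft_force: [-6.9, -5.6, 16.6]
width: 0.0298
```

Request:
play_rows --pt "0 0 0.004 0 0 0" --pt "0 0 0.004 0 0 0" --pt "0 0 0.004 0 0 0" --pt "0 0 0.004 0 0 0" --pt "0 0 0.004 0 0 0" --pt "0 0 0.004 0 0 0" --claw 0.4

```text
t: 8.33
position: [0.4474, 0.3065, 0.1889]
ee_rot: [0.451, -0.545, 0.545, -0.45]
ft_force: [-0.3, 0.1, 0.6]
width: 0.0557
```

```bash
python3 - <<'E'
from h import *
s=readout.sense();print(s['position'],s['width'],s['ft_force'])
c=snap('side','s6')
cv2.imwrite('pics/s6z.png',cv2.resize(c[170:300,150:300],None,fx=4.5,fy=4.5,interpolation=cv2.INTER_CUBIC))
E
```

```text
[0.44740852 0.30650414 0.18885629] 0.05574659563846872 [-0.3095997   0.12920563  0.58997736]
```

View pics/s6z.png

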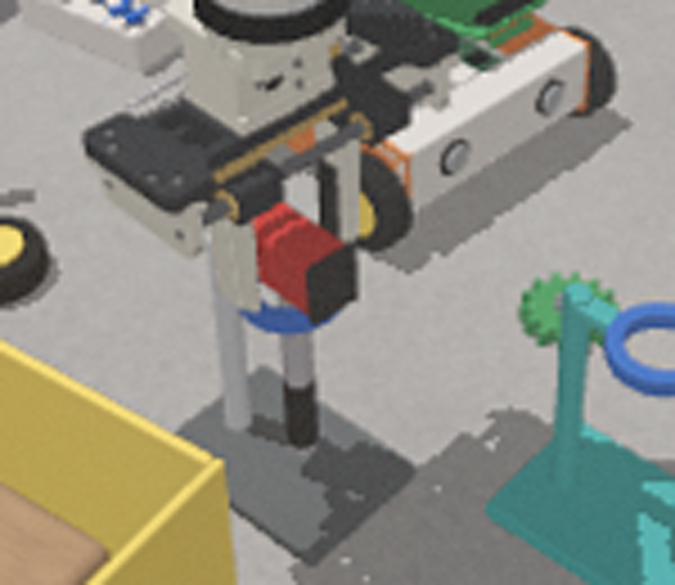

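Request:
play_rows --pt "0 0 0.1 0 0 0" --pt "0 0 0.2 0 0 0" --pt "0 0 0.3 0 0 0" --pt "0 0 0.4 0 0 0" --pt "0 0 0.5 0 0 0" --pt "0 0 0.5 0 0 0" --pt "0 0 0.5 0 0 0"

```text
t: 8.97
position: [0.4478, 0.3067, 0.3406]
ee_rot: [0.45, -0.545, 0.546, -0.451]
ft_force: [-0.1, -0.0, -0.3]
width: 0.056
```

```bash
python3 - <<'E'
from h import *
s=readout.sense();print(s['position'],s['width'],s['ft_force'],s['joints'])
c=snap('side','s7')
cv2.imwrite('pics/s7z.png',cv2.resize(c[170:300,150:300],None,fx=4.5,fy=4.5,interpolation=cv2.INTER_CUBIC))
R=Rtool([0,0,-1],[1,0,0])
print(rel(rover(Q,[.081,.05,.34])[0],R)); print(rover(Q,[.081,.05,.19]))
E
```

```text
[0.44775447 0.3066876  0.34056822] 0.05595243822472437 [-0.14260478 -0.03209405 -0.31074897] [ 5.53893004e-01 -1.82612467e-01  1.57772796e+00 -6.85039668e-04
  1.74421290e+00  2.31469844e+00]
[0.7749, -0.9404, 0.0036, 0.0003, 0.0009, 2.0004]
[[0.67997853 0.02442044 0.19      ]]
```

View pics/s7z.png

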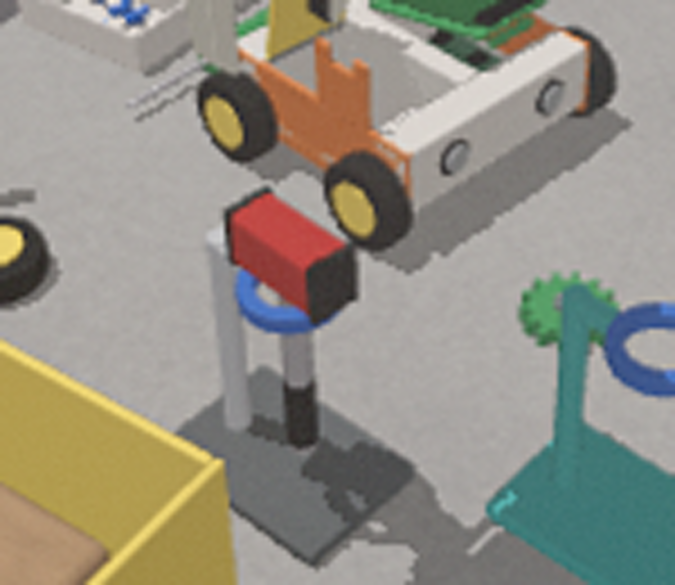

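Request:
play_rows --pt "0.39 -0.47 0.02 0 0 1.0" --pt "0.39 -0.47 0.02 0 0 1.0" --pt "0.39 -0.47 0.02 0 0 1.0" --pt "0.39 -0.47 0.02 0 0 1.0" --pt "0.39 -0.47 0.02 0 0 1.0" --pt "0.39 -0.47 0.02 0 0 1.0" --pt "0.39 -0.47 0.02 0 0 1.0" --pt "0.39 -0.47 0.02 0 0 1.0" --claw 1

```text
t: 9.68
position: [0.5645, 0.1649, 0.3432]
ee_rot: [0.626, -0.331, 0.33, -0.624]
ft_force: [1.0, 0.0, -0.9]
width: 0.0075
```

Request:
play_rows --pt "0.385 -0.47 0.0 0 0 1.0" --pt "0.385 -0.47 0.0 0 0 1.0" --pt "0.385 -0.47 0.0 0 0 1.0" --pt "0.385 -0.47 0.0 0 0 1.0" --pt "0.385 -0.47 0.0 0 0 1.0" --pt "0.385 -0.47 0.0 0 0 1.0" --pt "0.385 -0.47 0.0 0 0 1.0" --pt "0.385 -0.47 0.0 0 0 1.0"

```text
t: 10.35
position: [0.68, 0.0244, 0.3436]
ee_rot: [0.704, -0.068, 0.067, -0.704]
ft_force: [-0.2, 0.2, 0.0]
width: 0.0001
```

```bash
python3 - <<'E'
from h import *
s=readout.sense();print(s['position'],s['width'],s['ft_force'],s['joints'])
R=Rtool([0,0,-1],[1,0,0])
print(rel(rover(Q,[.081,.05,.34])[0],R)); print(rover(Q,[.081,.05,.19]))
im=snap('wrist','w8')
Rr=Ro.from_euler('z',Q[2])
for th in (1.4,1.3,1.0,.6,.3,.15,.1,0):
    P=np.array([.055-.108*np.cos(th)+.012*np.sin(th)+.0175,.05,.08+.108*np.sin(th)+.012*np.cos(th)+.025]);print(th,P,rover(Q,P)[0].round(4))
E
```

```text
[0.67995857 0.0244355  0.34360753] 0.00012483128952746347 [-0.24684641  0.24562606  0.02489036] [-1.58134370e-03  1.20332864e-01  1.27682975e+00  3.92420237e-05
  1.74551264e+00  1.89472592e-01]
[0.0001, -0.0001, -0.012, -0.0001, -0.0014, 0.0016]
[[0.67997853 0.02442044 0.19      ]]
1.4 [0.06596895 0.05       0.21346818] [0.6652 0.0273 0.2135]
1.3 [0.05517282 0.05       0.21227427] [0.6546 0.0293 0.2123]
1.0 [0.024245   0.05       0.20236249] [0.6242 0.0351 0.2024]
0.6 [-0.00986054  0.05        0.17588541] [0.5907 0.0416 0.1759]
0.3 [-0.0271301   0.05        0.14838022] [0.5738 0.0448 0.1484]
0.15 [-0.03249402  0.05        0.13300457] [0.5685 0.0458 0.133 ]
0.1 [-0.03376245  0.05        0.12772206] [0.5673 0.0461 0.1277]
0 [-0.0355  0.05    0.117 ] [0.5656 0.0464 0.117 ]
```

View pics/w8.png

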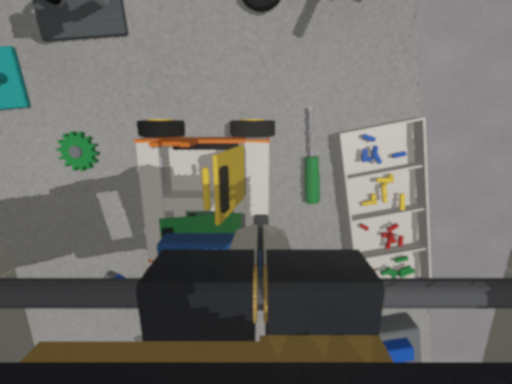

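Request:
play_rows --pt "0 0 -0.1 0 0 0" --pt "0 0 -0.2 0 0 0" --pt "0 0 -0.3 0 0 0" --pt "0 0 -0.4 0 0 0" --pt "0 0 -0.49 0 0 0" --pt "0 0 -0.49 0 0 0" --pt "0 0 -0.49 0 0 0"

```text
t: 10.98
position: [0.6793, 0.0249, 0.1973]
ee_rot: [0.704, -0.068, 0.067, -0.704]
ft_force: [-0.1, 0.5, 0.2]
width: 0.0005
```

```bash
python3 - <<'E'
from h import *
s=readout.sense();print(s['position'],s['ft_force'])
for th in (1.4,1.3,1.2,1.1,1.0,.9,.8,.7,.6,.5,.4,.3,.2,.15):
    P=np.array([.055-.108*np.cos(th)+.012*np.sin(th)+.0175,.05,.08+.108*np.sin(th)+.012*np.cos(th)+.025]);print(th,((rover(Q,P)[0]-s['position'])/.3).round(3))
E
```

```text
[0.67931632 0.02492839 0.19729935] [-0.11029716  0.49243025  0.17385703]
1.4 [-0.047  0.008  0.054]
1.3 [-0.082  0.015  0.05 ]
1.2 [-0.117  0.021  0.042]
1.1 [-0.151  0.028  0.031]
1.0 [-0.184  0.034  0.017]
0.9 [-0.215  0.04  -0.001]
0.8 [-0.244  0.046 -0.022]
0.7 [-0.271  0.051 -0.045]
0.6 [-0.295  0.055 -0.071]
0.5 [-0.317  0.06  -0.1  ]
0.4 [-0.336  0.063 -0.131]
0.3 [-0.352  0.066 -0.163]
0.2 [-0.364  0.069 -0.197]
0.15 [-0.369  0.07  -0.214]
```

Request:
play_rows --pt "-0.03 0.006 0.045 0 0 0" --pt "-0.082 0.015 0.05 0 0 0" --pt "-0.117 0.021 0.042 0 0 0" --pt "-0.151 0.028 0.031 0 0 0" --pt "-0.184 0.034 0.017 0 0 0" --pt "-0.215 0.04 -0.001 0 0 0" --pt "-0.244 0.046 -0.022 0 0 0" --pt "-0.244 0.046 -0.022 0 0 0"

```text
t: 11.65
position: [0.6059, 0.0388, 0.1943]
ee_rot: [-0.704, 0.066, -0.069, 0.704]
ft_force: [0.0, -0.0, -0.2]
width: 0.0003
```

```bash
python3 - <<'E'
from h import *
s=readout.sense();print(s['position'],s['ft_force'])
c=snap('side','s9')
cv2.imwrite('pics/s9z.png',cv2.resize(c[80:240,150:330],None,fx=4,fy=3.75,interpolation=cv2.INTER_CUBIC))
for th in (.8,.7,.6,.5,.4,.3,.2,.15,.12,.1):
    P=np.array([.055-.108*np.cos(th)+.012*np.sin(th)+.0175,.05,.08+.108*np.sin(th)+.012*np.cos(th)+.025]);print(th,((rover(Q,P)[0]-s['position'])/.3).round(3))
E
```

```text
[0.60587678 0.03876868 0.19431841] [ 0.01972126 -0.03196716 -0.22081542]
0.8 [ 0.001 -0.001 -0.012]
0.7 [-0.026  0.005 -0.035]
0.6 [-0.05   0.009 -0.061]
0.5 [-0.072  0.014 -0.09 ]
0.4 [-0.091  0.017 -0.121]
0.3 [-0.107  0.02  -0.153]
0.2 [-0.12   0.023 -0.187]
0.15 [-0.125  0.024 -0.204]
0.12 [-0.127  0.024 -0.215]
0.1 [-0.129  0.024 -0.222]
```

View pics/s9z.png

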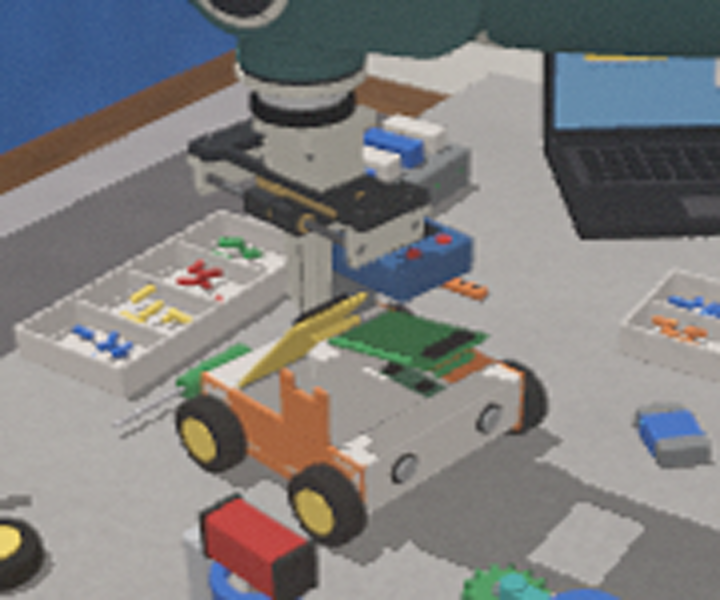

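Request:
play_rows --pt "-0.026 0.005 -0.035 0 0 0" --pt "-0.05 0.009 -0.061 0 0 0" --pt "-0.072 0.014 -0.09 0 0 0" --pt "-0.091 0.017 -0.121 0 0 0" --pt "-0.107 0.02 -0.153 0 0 0" --pt "-0.12 0.023 -0.18 0 0 0" --pt "-0.125 0.024 -0.2 0 0 0" --pt "-0.125 0.024 -0.2 0 0 0"

```text
t: 12.37
position: [0.5685, 0.0456, 0.1299]
ee_rot: [0.704, -0.067, 0.067, -0.704]
ft_force: [0.9, 0.0, 0.7]
width: 0.0001
```

```bash
python3 - <<'E'
from h import *
s=readout.sense();print(s['position'],s['ft_force'],inv_rover(Q,s['position']))
c=snap('side','s10')
cv2.imwrite('pics/s10z.png',cv2.resize(c[80:240,150:330],None,fx=4,fy=3.75,interpolation=cv2.INTER_CUBIC))
E
```

```text
[0.56852261 0.04556999 0.12990075] [0.94935712 0.00176491 0.70620161] [[-0.03244452  0.0497422   0.12990075]]
```

View pics/s10z.png

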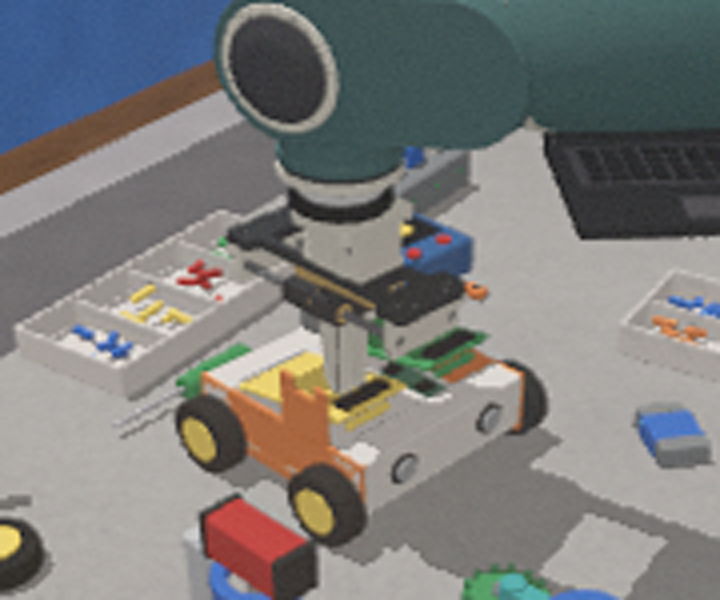

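```bash
python3 - <<'E'
from h import *
S=cam('side')
im=cv2.imread('pics/s10.png');k=8
c=cv2.resize(im[155:200,220:300],None,fx=8,fy=8,interpolation=cv2.INTER_CUBIC)
for th,col in((.12,(0,0,255)),(.21,(255,0,255))):
    u=np.array([-np.cos(th),0,np.sin(th)]);n=np.array([np.sin(th),0,np.cos(th)]);H=np.array([.055,.05,.08])
    for P in [H+.119*u+.005*n+[0,sgn*.038,0] for sgn in(-1,1)]+[H+a*u+.012*n+[0,b,0] for a in(.1,.116) for b in(-.025,.025)]:
        p=proj(S,rover(Q,P))[0];cv2.circle(c,tuple(int(v) for v in ((p-[220,155])*8+4)),3,col,-1)
cv2.imwrite('pics/s10q.png',c)
E
```

```text
(no output)
```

View pics/s10q.png

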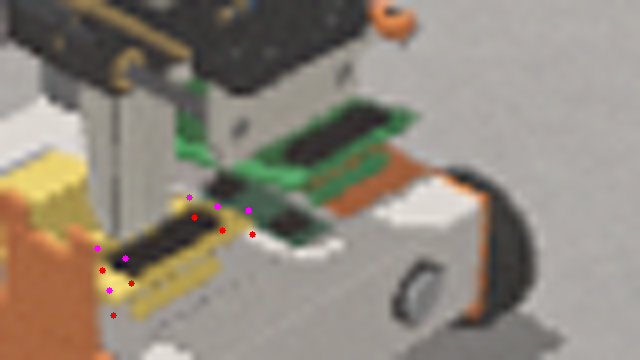

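Request:
play_rows --pt "-0.003 0 -0.007 0 0 0" --pt "-0.005 0.001 -0.013 0 0 0" --pt "-0.005 0.001 -0.013 0 0 0"

```text
t: 12.67
position: [0.5679, 0.0457, 0.1275]
ee_rot: [0.704, -0.067, 0.068, -0.704]
ft_force: [1.6, -0.0, -0.2]
width: 0.0008
```

Request:
play_rows --pt "0 0 -0.004 0 0 0" --pt "0 0 -0.004 0 0 0"

```text
t: 12.83
position: [0.5678, 0.0458, 0.1263]
ee_rot: [-0.704, 0.067, -0.067, 0.704]
ft_force: [2.2, 0.0, 0.5]
width: 0.0005
```

Request:
play_rows --pt "0 0 -0.004 0 0 0" --pt "0 0 -0.004 0 0 0"

```text
t: 13.0
position: [0.5677, 0.0458, 0.125]
ee_rot: [-0.704, 0.067, -0.067, 0.704]
ft_force: [0.9, -0.7, 1.1]
width: 0.0006
```

Request:
play_rows --pt "0 0 -0.004 0 0 0" --pt "0 0 -0.004 0 0 0"

```text
t: 13.17
position: [0.5677, 0.0458, 0.1238]
ee_rot: [-0.704, 0.067, -0.067, 0.704]
ft_force: [0.7, 0.0, 2.1]
width: 0.0006
```

Request:
play_rows --pt "0 0 -0.004 0 0 0" --pt "0 0 -0.004 0 0 0"

```text
t: 13.33
position: [0.5677, 0.0458, 0.1225]
ee_rot: [-0.704, 0.067, -0.067, 0.704]
ft_force: [0.8, 0.2, 0.8]
width: 0.0004
```

Request:
play_rows --pt "0 0 -0.004 0 0 0" --pt "0 0 -0.004 0 0 0"

```text
t: 13.5
position: [0.5677, 0.0458, 0.1213]
ee_rot: [-0.704, 0.067, -0.067, 0.704]
ft_force: [1.4, 0.2, 0.4]
width: 0.0002
```

Request:
play_rows --pt "0 0 -0.004 0 0 0" --pt "0 0 -0.004 0 0 0"

```text
t: 13.67
position: [0.5677, 0.0458, 0.1201]
ee_rot: [-0.704, 0.067, -0.067, 0.704]
ft_force: [0.7, -0.3, 2.0]
width: 0.0007
```

```bash
python3 - <<'E'
from h import *
s=readout.sense();print(s['position'],s['ft_force'])
im=snap('side','s11')
S=cam('side')
c=cv2.resize(im[155:200,220:300],None,fx=8,fy=8,interpolation=cv2.INTER_CUBIC)
for th,col in((0.06,(0,0,255)),(.14,(255,0,255))):
    u=np.array([-np.cos(th),0,np.sin(th)]);n=np.array([np.sin(th),0,np.cos(th)]);H=np.array([.055,.05,.08])
    for P in [H+.119*u+.005*n+[0,sgn*.038,0] for sgn in(-1,1)]+[H+a*u+.012*n+[0,b,0] for a in(.1,.116) for b in(-.025,.025)]:
        p=proj(S,rover(Q,P))[0];cv2.circle(c,tuple(int(v) for v in ((p-[220,155])*8+4)),2,col,-1)
cv2.imwrite('pics/s11q.png',c)
E
```

```text
[0.56768961 0.04580039 0.12011253] [ 0.67156622 -0.27643035  1.96532748]
```

View pics/s11q.png

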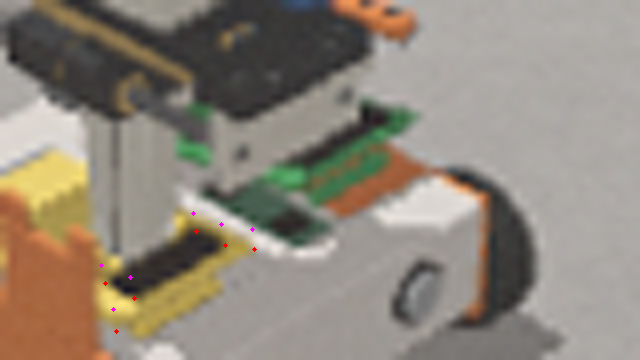

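Request:
play_rows --pt "0 0 -0.004 0 0 0" --pt "0 0 -0.004 0 0 0"

```text
t: 13.88
position: [0.568, 0.0458, 0.1194]
ee_rot: [-0.704, 0.067, -0.068, 0.704]
ft_force: [1.2, 0.5, 3.9]
width: 0.0007
```

Request:
play_rows --pt "0 0 -0.004 0 0 0" --pt "0 0 -0.004 0 0 0"

```text
t: 14.05
position: [0.5683, 0.0457, 0.1187]
ee_rot: [-0.704, 0.066, -0.068, 0.704]
ft_force: [1.4, -0.2, 7.5]
width: 0.0005
```

Request:
play_rows --pt "0 0 -0.004 0 0 0" --pt "0 0 -0.004 0 0 0"

```text
t: 14.22
position: [0.5683, 0.0458, 0.1177]
ee_rot: [-0.704, 0.066, -0.068, 0.704]
ft_force: [0.2, -1.0, 8.9]
width: 0.0002
```

Request:
play_rows --pt "0 0 -0.004 0 0 0" --pt "0 0 -0.004 0 0 0"

```text
t: 14.38
position: [0.5681, 0.0458, 0.1163]
ee_rot: [-0.704, 0.066, -0.068, 0.704]
ft_force: [-0.8, -0.8, 8.2]
width: 0.0002
```

Request:
play_rows --pt "0 0 -0.004 0 0 0" --pt "0 0 -0.004 0 0 0"

```text
t: 14.55
position: [0.5679, 0.0458, 0.1147]
ee_rot: [-0.704, 0.067, -0.068, 0.704]
ft_force: [0.0, 0.1, 5.6]
width: 0.0006
```

Request:
play_rows --pt "0 0 -0.004 0 0 0" --pt "0 0 -0.004 0 0 0"

```text
t: 14.72
position: [0.5678, 0.0458, 0.1133]
ee_rot: [-0.704, 0.067, -0.068, 0.704]
ft_force: [-0.1, -0.7, 2.4]
width: 0.0005
```

Request:
play_rows --pt "0 0 -0.004 0 0 0" --pt "0 0 -0.004 0 0 0"

```text
t: 14.88
position: [0.5677, 0.0458, 0.1117]
ee_rot: [-0.704, 0.067, -0.067, 0.704]
ft_force: [0.6, 1.1, 1.3]
width: 0.0002
```

```bash
python3 - <<'E'
from h import *
s=readout.sense();print(s['position'],s['ft_force'])
im=snap('side','s12')
S=cam('side')
c=cv2.resize(im[155:200,220:300],None,fx=8,fy=8,interpolation=cv2.INTER_CUBIC)
for th,col in((0.0,(0,0,255)),(.06,(255,0,255))):
    u=np.array([-np.cos(th),0,np.sin(th)]);n=np.array([np.sin(th),0,np.cos(th)]);H=np.array([.055,.05,.08])
    for P in [H+.119*u+.005*n+[0,sgn*.038,0] for sgn in(-1,1)]+[H+a*u+.012*n+[0,b,0] for a in(.1,.116) for b in(-.025,.025)]:
        p=proj(S,rover(Q,P))[0];cv2.circle(c,tuple(int(v) for v in ((p-[220,155])*8+4)),2,col,-1)
cv2.imwrite('pics/s12q.png',c)
E
```

```text
[0.56766157 0.04583985 0.11166119] [0.61204511 1.09110736 1.29019424]
```

View pics/s12q.png

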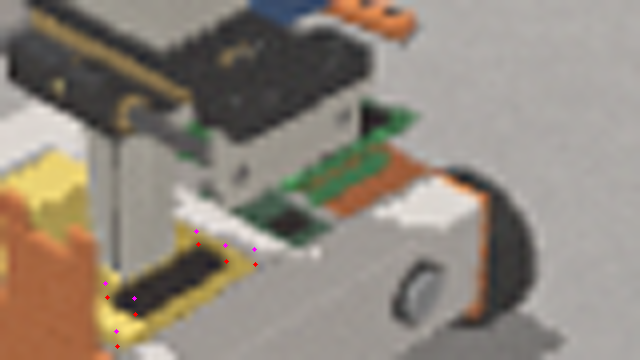

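Request:
play_rows --pt "0 0 -0.004 0 0 0" --pt "0 0 -0.004 0 0 0"

```text
t: 15.1
position: [0.5676, 0.0458, 0.1104]
ee_rot: [-0.704, 0.067, -0.067, 0.704]
ft_force: [-0.1, 0.5, 0.7]
width: 0.0001
```

Request:
play_rows --pt "0 0 -0.003 0 0 0" --pt "0 0 -0.003 0 0 0"

```text
t: 15.27
position: [0.5677, 0.0458, 0.1101]
ee_rot: [-0.704, 0.067, -0.067, 0.704]
ft_force: [-3.3, 0.5, 5.6]
width: 0.0006
```

Request:
play_rows --pt "0 0 0.04 0 0 0" --pt "0 0 0.15 0 0 0" --pt "0 0 0.3 0 0 0" --pt "0 0 0.45 0 0 0" --pt "0 0 0.5 0 0 0" --pt "0 0 0.5 0 0 0" --pt "0 0 0.5 0 0 0"

```text
t: 15.85
position: [0.568, 0.0458, 0.2615]
ee_rot: [-0.704, 0.066, -0.068, 0.704]
ft_force: [-0.8, 0.5, -0.5]
width: 0.0005
```

```bash
cat >> h.py <<'E'
A40=np.radians(40)
def green(th,d=.112,back=0):
    P=np.array([.055-d*np.cos(th)+.012*np.sin(th),-.05,.08+d*np.sin(th)+.012*np.cos(th)])
    return rover(Q,P+np.array([-.0104,0,.024])+back*np.array([-np.sin(A40),0,np.cos(A40)]))[0]
RG=Rtool([np.sin(A40),0,-np.cos(A40)],[0,-1,0])
E
python3 - <<'E'
from h import *
s=readout.sense();print(s['position'],s['ft_force'])
im=snap('side','s13')
cv2.imwrite('pics/s13z.png',cv2.resize(im[100:240,170:310],None,fx=4,fy=4,interpolation=cv2.INTER_CUBIC))
print(green(.34,back=.05),rel(green(.34,back=.05),RG))
print(rel(green(.34,back=.05)+[-.1,0,.1],Rtool([0,0,-1],[0,-1,0])))
E
```

```text
[0.56801398 0.04577453 0.26145578] [-0.76336756  0.45661481 -0.46209544]
[ 0.49404134 -0.04168736  0.19096583] [-0.2453, -0.2914, -0.229, 0.5524, -0.8137, -1.9102]
[-0.5786, -0.2914, 0.1043, 0.0008, 0.0006, -1.9995]
```

View pics/s13z.png

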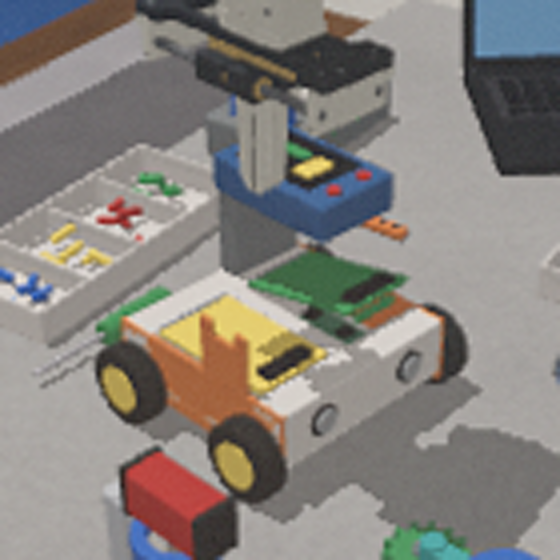

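Request:
play_rows --pt "-0.3 0 0.1 0 0 -1.0" --pt "-0.3 0 0.1 0 0 -1.0" --pt "-0.35 -0.1 0.1 0 0 -1.0" --pt "-0.35 -0.1 0.1 0 0 -1.0" --pt "-0.35 -0.1 0.1 0 0 -1.0" --pt "-0.35 -0.1 0.1 0 0 -1.0" --pt "-0.35 -0.1 0.1 0 0 -1.0" --pt "-0.35 -0.1 0.1 0 0 -1.0"

```text
t: 16.57
position: [0.4624, 0.0157, 0.2883]
ee_rot: [0.625, -0.332, 0.332, -0.624]
ft_force: [-0.1, 0.2, -0.0]
width: 0.0006
```

Request:
play_rows --pt "-0.2 -0.19 0.0 0 0 -1.0" --pt "-0.2 -0.19 0.0 0 0 -1.0" --pt "-0.2 -0.19 0.0 0 0 -1.0" --pt "-0.2 -0.19 0.0 0 0 -1.0" --pt "-0.2 -0.19 0.0 0 0 -1.0" --pt "-0.2 -0.19 0.0 0 0 -1.0" --pt "-0.2 -0.19 0.0 0 0 -1.0" --pt "-0.2 -0.19 0.0 0 0 -1.0"

```text
t: 17.23
position: [0.4026, -0.0412, 0.2888]
ee_rot: [-0.451, 0.545, -0.545, 0.45]
ft_force: [-0.3, 0.2, -0.2]
width: 0.0005
```

```bash
python3 - <<'E'
from h import *
s=readout.sense();print(s['position'],s['joints'])
print(rel(green(.34,back=.05),RG))
E
```

```text
[ 0.40255536 -0.04120125  0.2887852 ] [-1.64508101e-01 -5.01011428e-01  1.90081118e+00 -8.03963832e-04
  1.74336846e+00  1.59631786e+00]
[0.305, -0.0016, -0.3261, -0.1672, -0.875, 0.0008]
```

Request:
play_rows --pt "0 0 0 -0.167 -0.875 0" --pt "0 0 0 -0.167 -0.875 0" --pt "0 0 0 -0.167 -0.875 0" --pt "0 0 0 -0.167 -0.875 0" --pt "0.1 0 -0.1 -0.167 -0.875 0" --pt "0.15 0 -0.2 -0.167 -0.875 0" --pt "0.2 0 -0.25 -0.167 -0.875 0" --pt "0.2 0 -0.25 -0.167 -0.875 0"

```text
t: 17.9
position: [0.4616, -0.0407, 0.2088]
ee_rot: [0.272, -0.327, 0.697, -0.577]
ft_force: [0.2, -0.3, 0.2]
width: 0.0004
```

```bash
python3 - <<'E'
from h import *
s=readout.sense();print(s['position'],s['joints'])
for k in ((.34,.05),(.34,.01),(.2,0),(.12,0)):print(k,rel(green(k[0],back=k[1]),RG))
im=snap('side','s14')
cv2.imwrite('pics/s14z.png',cv2.resize(im[80:240,150:330],None,fx=4,fy=3.75,interpolation=cv2.INTER_CUBIC))
E
```

```text
[ 0.46157782 -0.04074846  0.20877513] [-0.11429819 -0.82769988  2.31030437 -0.05840919  0.96827058  1.65858236]
(0.34, 0.05) [0.1082, -0.0031, -0.0594, 0.0014, -0.007, -0.0035]
(0.34, 0.01) [0.1924, -0.0193, -0.1615, 0.0014, -0.007, -0.0035]
(0.2, 0) [0.1944, -0.0197, -0.2359, 0.0014, -0.007, -0.0035]
(0.12, 0) [0.1867, -0.0182, -0.2648, 0.0014, -0.007, -0.0035]
```

View pics/s14z.png

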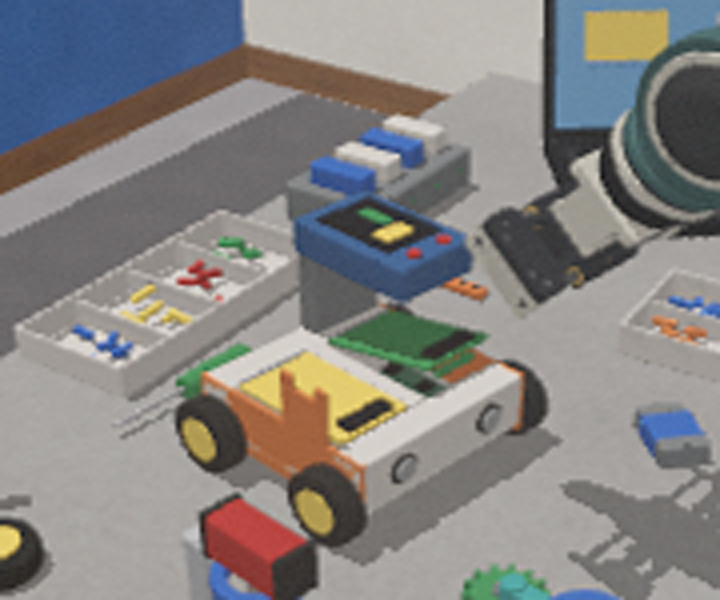

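```bash
python3 - <<'E'
from h import *
s=readout.sense();R=Ro.from_quat(s['ee_rot']).as_matrix()
print(s['position'],R.round(3).tolist(),s['joints'].round(3))
S=cam('side')
p=proj(S,[s['position']+R[:,1]*k for k in(.025,-.06,-.15)]);print(((p-[150,80])*[4,3.75]).round())
im=snap('wrist','w14')
E
```

```text
[ 0.46204551 -0.04097829  0.21249244] [[-0.187, 0.629, 0.754], [-0.982, -0.121, -0.142], [0.002, -0.768, 0.641]] [-0.115 -0.828  2.305 -0.058  0.971  1.659]
[[506. 282.]
 [568. 235.]
 [643. 177.]]
```

View pics/w14.png

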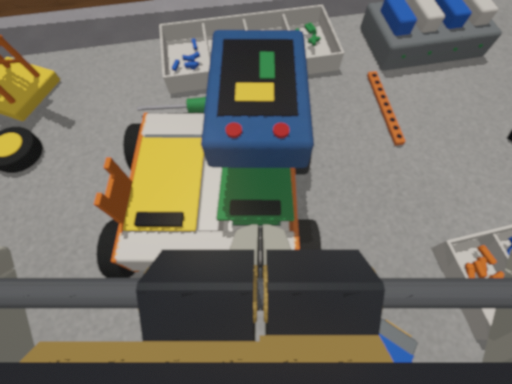

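Request:
play_rows --pt "0.05 -0.001 -0.04 0 -0.007 -0.003" --pt "0.105 -0.002 -0.076 0 -0.007 -0.003" --pt "0.15 -0.01 -0.13 0 -0.007 -0.003" --pt "0.189 -0.018 -0.178 0 -0.007 -0.003" --pt "0.189 -0.018 -0.178 0 -0.007 -0.003" --pt "0.189 -0.018 -0.178 0 -0.007 -0.003"

```text
t: 18.5
position: [0.5198, -0.0469, 0.1626]
ee_rot: [0.267, -0.324, 0.7, -0.577]
ft_force: [0.2, 0.1, -0.1]
width: 0.0009
```

```bash
python3 - <<'E'
from h import *
s=readout.sense();print(s['position'],s['ft_force'])
for k in ((.34,.01),(.2,0),(.12,0)):print(k,rel(green(k[0],back=k[1]),RG))
im=snap('wrist','w15')
cv2.imwrite('pics/w15z.png',cv2.resize(im[100:330,100:400],None,fx=2.6,fy=2.6,interpolation=cv2.INTER_CUBIC))
E
```

```text
[ 0.51976324 -0.04685689  0.16261424] [ 0.15088083  0.14973941 -0.13504585]
(0.34, 0.01) [-0.0016, 0.0011, -0.0076, 0.0006, 0.0081, 0.0033]
(0.2, 0) [0.0005, 0.0007, -0.082, 0.0006, 0.0081, 0.0033]
(0.12, 0) [-0.0073, 0.0022, -0.111, 0.0006, 0.0081, 0.0033]
```

View pics/w15z.png

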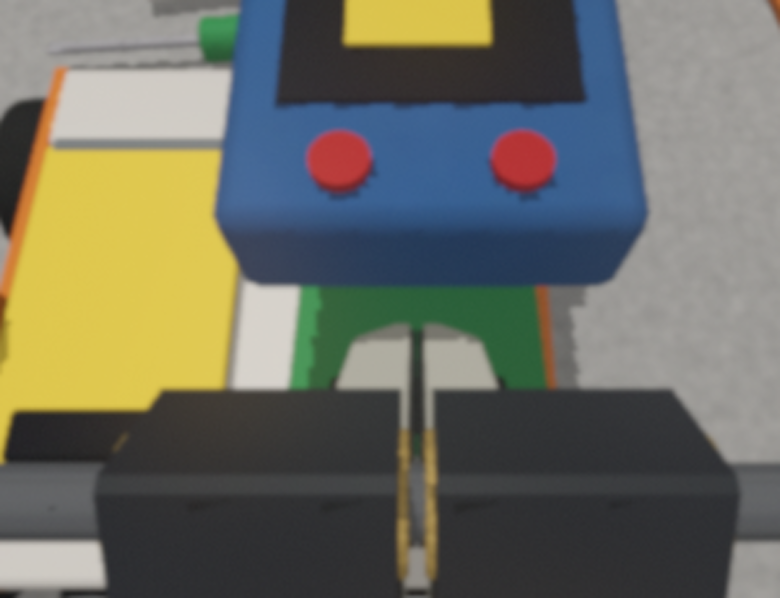

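Request:
play_rows --pt "0 0 -0.015 0 0 0" --pt "0 0 -0.03 0 0 0" --pt "0 0 -0.045 0 0 0" --pt "0 0 -0.06 0 0 0" --pt "0 0 -0.06 0 0 0"

```text
t: 18.97
position: [0.519, -0.0465, 0.1424]
ee_rot: [0.267, -0.324, 0.7, -0.577]
ft_force: [0.1, -0.6, -0.4]
width: 0.0003
```

Request:
play_rows --pt "0 0 -0.01 0 0 0" --pt "0 0 -0.02 0 0 0" --pt "-0.001 0 -0.03 0 0 0" --pt "-0.001 0 -0.03 0 0 0"

```text
t: 19.3
position: [0.519, -0.0466, 0.1337]
ee_rot: [0.266, -0.324, 0.7, -0.577]
ft_force: [0.1, 0.4, 0.1]
width: 0.0005
```

```bash
python3 - <<'E'
from h import *
s=readout.sense();print(s['position'],s['ft_force'])
for k in ((.2,0),(.12,0),(.08,0),(.04,0),(0,0)):print(k,rel(green(k[0],back=k[1]),RG))
im=snap('wrist','w16')
cv2.imwrite('pics/w16z.png',cv2.resize(im[100:330,100:400],None,fx=2.6,fy=2.6,interpolation=cv2.INTER_CUBIC))
E
```

```text
[ 0.5189523  -0.04657148  0.13373183] [0.06413454 0.35502745 0.10431565]
(0.2, 0) [0.0032, -0.0003, 0.0143, -0.0002, 0.0083, 0.0036]
(0.12, 0) [-0.0046, 0.0012, -0.0147, -0.0002, 0.0083, 0.0036]
(0.08, 0) [-0.0076, 0.0018, -0.0294, -0.0002, 0.0083, 0.0036]
(0.04, 0) [-0.0101, 0.0023, -0.0442, -0.0002, 0.0083, 0.0036]
(0, 0) [-0.0119, 0.0026, -0.0591, -0.0002, 0.0083, 0.0036]
```

View pics/w16z.png

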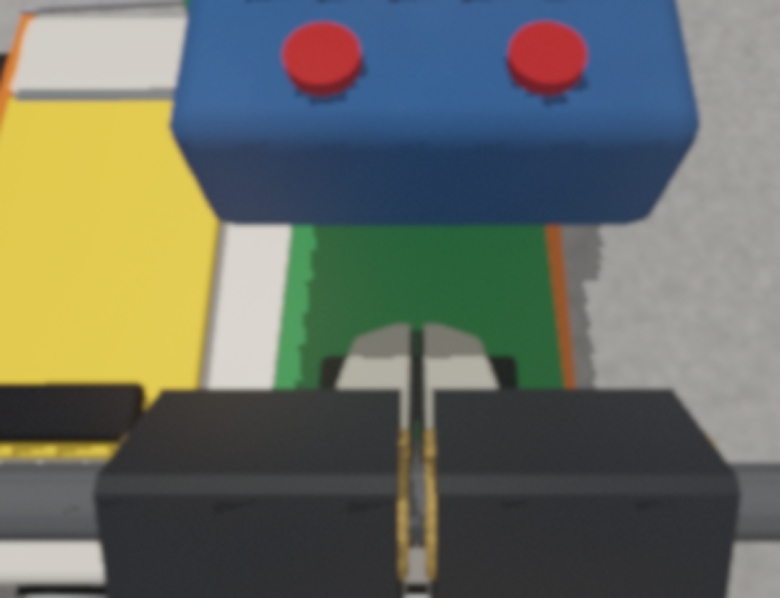

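```bash
python3 - <<'E'
from h import *
im,w=load('w16')
s=readout.sense();R=Ro.from_quat(s['ee_rot']).as_matrix()
zz=lambda p:((p-[100,100])*2.6).round().tolist()
print('tip +z,0,-z',zz(proj(w,[s['position']+.025*R[:,1]+k*R[:,2] for k in(.0075,0,-.0075)])))
H=np.array([.055,-.05,.08])
for th in(.1,.15,.2,.25,.3):
    u=np.array([-np.cos(th),0,np.sin(th)]);n=np.array([np.sin(th),0,np.cos(th)])
    print(th,'pad back/front',zz(proj(w,rover(Q,[H+.1*u+.012*n+[0,.025,0],H+.1*u+.012*n-[0,.025,0],H+.1*u+.005*n]))))
print(inv_rover(Q,s['position']+.025*R[:,1]))
E
```

```text
tip +z,0,-z [[414.0, 334.0], [414.0, 363.0], [414.0, 391.0]]
0.1 pad back/front [[317.0, 362.0], [509.0, 362.0], [413.0, 372.0]]
0.15 pad back/front [[315.0, 352.0], [511.0, 352.0], [413.0, 363.0]]
0.2 pad back/front [[313.0, 341.0], [513.0, 340.0], [413.0, 354.0]]
0.25 pad back/front [[311.0, 328.0], [515.0, 328.0], [413.0, 343.0]]
0.3 pad back/front [[309.0, 314.0], [517.0, 314.0], [413.0, 331.0]]
[[-0.04746298 -0.0501294   0.11501802]]
```

Request:
play_rows --pt "-0.003 0 -0.007 0 0 0" --pt "-0.005 0.001 -0.014 0 0 0" --pt "-0.006 0.001 -0.02 0 0 0" --pt "-0.006 0.001 -0.02 0 0 0"

```text
t: 19.68
position: [0.5172, -0.0463, 0.1281]
ee_rot: [0.266, -0.324, 0.7, -0.577]
ft_force: [-0.2, 0.7, 1.1]
width: 0.0005
```

Request:
play_rows --pt "0 0 -0.004 0 0 0" --pt "0 0 -0.004 0 0 0"

```text
t: 19.85
position: [0.5173, -0.0463, 0.1271]
ee_rot: [0.266, -0.324, 0.7, -0.577]
ft_force: [-0.1, -0.2, 1.6]
width: 0.0005
```

Request:
play_rows --pt "0 0 -0.004 0 0 0" --pt "0 0 -0.004 0 0 0"

```text
t: 20.02
position: [0.5176, -0.0463, 0.1265]
ee_rot: [0.266, -0.324, 0.701, -0.578]
ft_force: [-3.7, 0.5, 4.2]
width: 0.0005
```

Request:
play_rows --pt "0 0 -0.004 0 0 0" --pt "0 0 -0.004 0 0 0"

```text
t: 20.18
position: [0.5179, -0.0464, 0.126]
ee_rot: [0.266, -0.323, 0.701, -0.578]
ft_force: [-4.9, 0.3, 10.0]
width: 0.0003
```

Request:
play_rows --pt "0 0 -0.004 0 0 0" --pt "0 0 -0.004 0 0 0"

```text
t: 20.35
position: [0.5179, -0.0464, 0.1249]
ee_rot: [0.265, -0.323, 0.701, -0.578]
ft_force: [-3.9, 1.2, 9.1]
width: 0.0007
```

Request:
play_rows --pt "0 0 -0.004 0 0 0" --pt "0 0 -0.004 0 0 0"

```text
t: 20.52
position: [0.5178, -0.0463, 0.1234]
ee_rot: [0.266, -0.324, 0.701, -0.578]
ft_force: [-3.6, 0.5, 7.4]
width: 0.0003
```

Request:
play_rows --pt "0 0 -0.004 0 0 0" --pt "0 0 -0.004 0 0 0"

```text
t: 20.68
position: [0.5176, -0.0463, 0.1218]
ee_rot: [0.266, -0.324, 0.701, -0.578]
ft_force: [-1.3, 0.1, 5.3]
width: -0.0003
```

Falling force: past the catch peak; follow to the stop.

Request:
play_rows --pt "0 0 -0.004 0 0 0" --pt "0 0 -0.004 0 0 0"

```text
t: 20.85
position: [0.5174, -0.0463, 0.1202]
ee_rot: [0.266, -0.324, 0.701, -0.577]
ft_force: [-0.3, 0.2, 4.0]
width: 0.0007
```

Request:
play_rows --pt "0 0 -0.004 0 0 0" --pt "0 0 -0.004 0 0 0"

```text
t: 21.02
position: [0.5172, -0.0463, 0.1185]
ee_rot: [0.266, -0.324, 0.7, -0.577]
ft_force: [-0.7, -0.1, 1.3]
width: 0.0002
```

Request:
play_rows --pt "0 0 -0.004 0 0 0" --pt "0 0 -0.004 0 0 0"

```text
t: 21.18
position: [0.5172, -0.0463, 0.1172]
ee_rot: [0.266, -0.324, 0.7, -0.577]
ft_force: [-0.6, 0.4, 0.1]
width: 0.0004
```

Request:
play_rows --pt "0 0 -0.004 0 0 0" --pt "0 0 -0.004 0 0 0"

```text
t: 21.35
position: [0.5174, -0.0463, 0.1164]
ee_rot: [0.266, -0.324, 0.7, -0.577]
ft_force: [-2.8, 0.9, 3.7]
width: 0.0002
```

Request:
play_rows --pt "0 0 -0.003 0 0 0" --pt "0 0 -0.003 0 0 0"

```text
t: 21.52
position: [0.5176, -0.0463, 0.1161]
ee_rot: [0.266, -0.324, 0.701, -0.578]
ft_force: [-5.4, 0.9, 7.0]
width: 0.0005
```

Request:
play_rows --pt "-0.01 0.002 0.02 0 0 0" --pt "-0.05 0.01 0.07 0 0 0" --pt "-0.11 0.02 0.14 0 0 0" --pt "-0.18 0.03 0.25 0 0 0" --pt "-0.25 0.04 0.4 0 0 0" --pt "-0.25 0.04 0.55 0.167 0.875 0" --pt "-0.25 0.04 0.65 0.167 0.875 0" --pt "-0.25 0.04 0.65 0.167 0.875 0"

```text
t: 22.18
position: [0.4418, -0.0341, 0.3192]
ee_rot: [0.368, -0.447, 0.63, -0.518]
ft_force: [-0.2, -0.6, 2.5]
width: 0.0004
```

Request:
play_rows --pt "0 -0.3 0.1 0 0 0" --pt "0 -0.5 0.1 0 0 0" --pt "0 -0.7 0.1 0 0 0" --pt "0 -0.7 0.1 0 0 0" --pt "0 -0.7 0.1 0 0 0" --pt "0 -0.7 0.1 0 0 0" --pt "0 -0.7 0.1 0 0 0" --pt "0 -0.7 0.1 0 0 0"

```text
t: 22.85
position: [0.4421, -0.2441, 0.3404]
ee_rot: [0.369, -0.448, 0.629, -0.517]
ft_force: [-0.3, 0.5, -0.8]
width: 0.0002
```

```bash
python3 - <<'E'
from h import *
s=readout.sense();print(s['position'],s['ft_force'],s['t'])
im=snap('side','s20');t=snap('top','t20')
a=cv2.resize(im[120:300,170:320],(400,480),interpolation=cv2.INTER_CUBIC);b=cv2.resize(t[110:260,150:345],(400,308),interpolation=cv2.INTER_CUBIC)
o=np.zeros((480,800,3),'u1');o[:,:400]=a;o[:308,400:]=b
cv2.imwrite('pics/s20z.png',o)
E
```

```text
[ 0.44206698 -0.24408344  0.34035227] [-0.31372212  0.49075674 -0.81277239] 22.85
```

View pics/s20z.png

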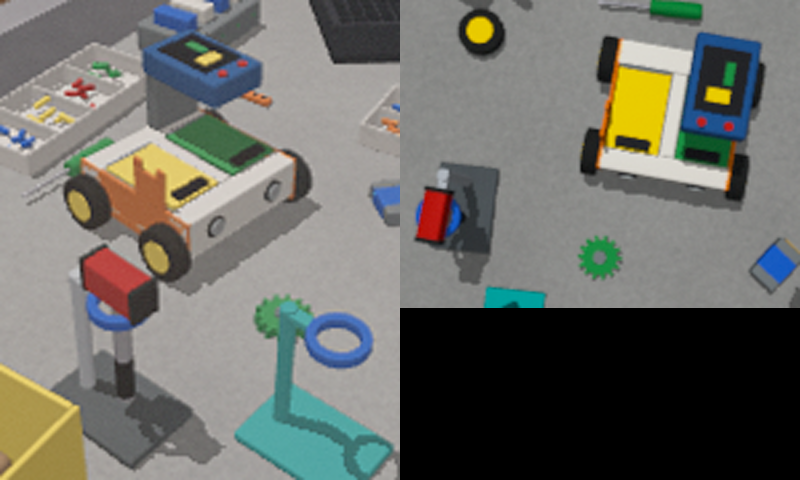

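```bash
python3 - <<'E'
from h import *
im,t=load('t20');h=cv2.cvtColor(im,cv2.COLOR_BGR2HSV);m=cv2.inRange(h,(0,150,100),(8,255,255))|cv2.inRange(h,(172,150,100),(180,255,255))
m[:200]=0;m[:,:150]=0;m[240:]=0;m[:,190:]=0
ys,xs=np.nonzero(m);print(len(xs),xs.mean(),ys.mean(),onz(t,(xs.mean(),ys.mean()),.194))
im,S=load('s20')
cv2.imwrite('pics/s20q.png',cv2.resize(im[205:280,185:245],None,fx=8,fy=8,interpolation=cv2.INTER_CUBIC))
print(((proj(S,[[.4477,.3068,z] for z in(.16,.03)])-[185,205])*8).round())
E
```

```text
257 165.3385214007782 214.57198443579767 [0.44739331 0.30432865 0.194     ]
[[234. 214.]
 [254. 507.]]
```

View pics/s20q.png

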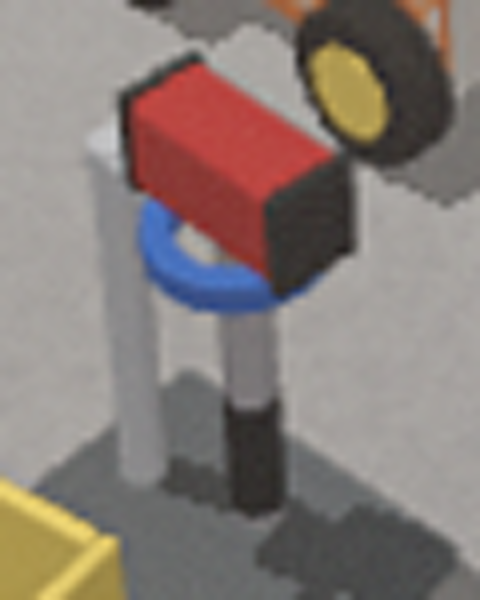

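```bash
python3 -c "
from plant import arm
print(arm.hand_in())"
```

```text
the job is handed in; nothing more can be done
None
```

I hung the mallet in the grey stand's ring, pressed both covers shut, and handed the job in at about 23 s of the 67 s allowed.

- **Mallet:** I gripped it by the head, pulled it out of the battery bay along its handle, and let it down through the ring until the head rested on it. In the last pictures the head's centre is about 3 mm from the ring's centre. The handle's foot is where an upright mallet's would be, to within about 2 mm. The two turquoise stands were left alone.
- **Covers:** On each cover the measured force rose to about 9–11 N at the catch. It then fell away, and rose again at the hard stop. After I backed the arm off, both covers stayed flat in the side and top views.
- **One deviation:** On the yellow cover the tapered fingertips slid behind the black pad. I finished that press on the plate next to the pad, and the highest force I read there was 8.9 N.
- **Other things:** The arm ended clear of everything. The gear, battery pack, wheel and screwdriver look undisturbed in the last pictures. I did not measure their positions again, and I did not check the beam in the final top crop.

No check failed, but force is only reported at the end of each move, so a brief peak in between would not have shown.

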